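# Fill the vial rack and hold the spring clip open at its run card

## Task

Make up this rack for its run: two of its four pockets are empty, so stand the two spare vials from the desk on the left fully down in those, and leave the vials already in the rack where they are. Then pick up the spring clip, squeeze its handles until the jaws gape wide, and bring the jaws round the free upright edge of the rack's white card, one jaw on each side with the edge well inside (a good centimetre or two) and nothing touching the card, so that I can slip the run sheet in. Finish there, still gripping the clip and holding it open in the air around the card's edge; do not let it snap shut on the card, and leave the other things on the desk in their places.

Things in the scene. Friction and masses are not known exactly. Their poses are not given: they have to be found in the camera images.
- vial_rack: White vial rack, fixed to the desk: 64 x 202 mm, 50 mm high at the end cheeks, with a row of four round pockets 44 mm apart along its y; any two of them are empty. Guide plate: top 46 mm above the desk, 35 mm bores with 2.5 mm chamfer; vials stand on the base plate, 8 mm above the desk. Origin: centre of the underside; x points back to the run card, y to its left end, z up.
- pocket_1 (a point): Pocket 1 of the rack, counted from the left (+y) end: centre of its floor, 8 mm above the desk. Axes as the rack's.
- pocket_2 (a point): Pocket 2 of the rack, counted from the left (+y) end: centre of its floor, 8 mm above the desk. Axes as the rack's.
- pocket_3 (a point): Pocket 3 of the rack, counted from the left (+y) end: centre of its floor, 8 mm above the desk. Axes as the rack's.
- pocket_4 (a point): Pocket 4 of the rack, counted from the left (+y) end: centre of its floor, 8 mm above the desk. Axes as the rack's.
- vial_1_mid (a point): White vial with a screw cap, 32 mm in diameter, 96 mm tall, about 50 g, closed, to be gripped as a plain cylinder below its cap (up to 75 mm from its foot), all four vials alike; this point is on its axis, half-way up (48 mm above its foot), z up its axis. One of the two that already stand in the rack; its point is then 56 mm above the desk.
- vial_2_mid (a point): White vial with a screw cap, 32 mm in diameter, 96 mm tall, about 50 g, closed, to be gripped as a plain cylinder below its cap (up to 75 mm from its foot), all four vials alike; this point is on its axis, half-way up (48 mm above its foot), z up its axis. One of the two that already stand in the rack; its point is then 56 mm above the desk.
- vial_3_mid (a point): White vial with a screw cap, 32 mm in diameter, 96 mm tall, about 50 g, closed, to be gripped as a plain cylinder below its cap (up to 75 mm from its foot), all four vials alike; this point is on its axis, half-way up (48 mm above its foot), z up its axis. One of the two spares that stand on the desk to the left; beware of the tall computer tower behind and left of them (x over 0.55, y over 0.26 m).
- vial_4_mid (a point): White vial with a screw cap, 32 mm in diameter, 96 mm tall, about 50 g, closed, to be gripped as a plain cylinder below its cap (up to 75 mm from its foot), all four vials alike; this point is on its axis, half-way up (48 mm above its foot), z up its axis. One of the two spares that stand on the desk to the left; beware of the tall computer tower behind and left of them (x over 0.55, y over 0.26 m).
- run_card: White rigid card with an empty ruled form, 3 mm thick, 105 mm wide, upright in two slotted posts on bracket arms 70 mm behind the right half of the row, fixed to the rack; it reaches from 30 to 170 mm above the desk. Origin: middle of its lower edge; x is the normal of its faces (the rack's x, away from the vials), y along its width to the left, z up. Its right edge is free; the posts are 56 mm high.
- card_edge (a point): Middle of the card's free upright right-hand edge, 100 mm above the desk, half-way through its thickness. x is the card's normal, y points from the edge into the card, z up the edge. The edge runs 70 mm up and 70 mm down from here.
- clip: Steel spring clip, lying on its side: two mirror-image levers on an upright hinge pin, 103 mm long, 26 mm high (along the pin), about 80 g. Origin: on the pin's axis at the underside. At rest x points along the clip from pin to jaws, z up; jaws end 50 mm ahead of the pin, handles 55 mm behind it. The body is the +y lever: squeezed, its x turns by half the joint's value from the centre line.
- clip_handles (a point): Where to squeeze the clip: on its centre line between the handles, 40 mm behind the pin, half-way up (13 mm above its underside). Axes at rest as clip. The handles measure 52 mm over the outsides at their ends at rest, about 44 mm here. They give from about 6 N and need about 13 N at the stop, where their outer faces have come parallel, about 22 mm over the outsides.
- jaw_a (a point): Middle of the gripping face of the clip's +y jaw, 45 mm ahead of the pin, half-way up.
- jaw_b (a point): Middle of the gripping face of the clip's -y jaw, 45 mm ahead of the pin, half-way up; touches jaw_a when the clip is shut.
- clip_lever (a joint): Angle between the clip's levers in rad: 0 shut by its spring, 0.52 at the stop, where the jaw linings gape about 24 mm at the tips.
- timer: white kitchen-type timer with a round knob, 62 x 62 x 43 mm; a bystander. Origin: centre of its underside.
- sticky_pad: block of notes, 74 x 74 x 17 mm; a bystander. Origin: centre of its underside.
- label_roll: upright roll of blank labels, 61 across x 40 mm; a bystander. Origin: centre of its underside.
- stapler: desk stapler, 34 x 136 x 52 mm; a bystander. Origin: centre of its underside.
- marker_blue: marker pen, lying, 19 x 125 x 20 mm; a bystander. Origin: centre of its underside.
Things that resemble listed ones, but are neither listed nor needed, are in the scene too. What is shaped like the part that bears vial_4_mid but orange is not meant.

How it is judged:
By the outcome, as a careful person would: the job done as asked, in the order asked, and still so for the second after the job is handed in, while the arm keeps its last pose, push and grip.
It also fails if it takes over 70 s, if anything falls off the work surface, if the arm or the gripper's body presses on something with over 40 N, if the wrist force passes 120 N, or if a joint passes its speed limit or range.

## Robot

A 6-joint arm with a two-finger parallel gripper is mounted at the origin on a cart in front of the work surface, level with it; the furniture and walls round the work are solid. World frame = base frame: x ahead of the robot, y to its left, z up, the work surface at z = 0. Lengths are in m, angles in rad, forces in N, time in s.
With the tool pointing down it reaches from about 0.375 to 0.975 m from the base axis. Payload 3.8 kg.
Tool frame: the origin (TCP) lies at the very end of the fingers, on their centre line; the grasp point (between the pads) lies 19 mm behind it (ctrl.tcp_to_grasp is the distance from the TCP to the grasp point, in m); z points along the fingers, x is the direction in which the jaws open and shut, and the axes are right-handed (so a half turn about z gives the same grasp; the last joint's range is limited). The gripper opens to 85 mm and grips with 20 to 120 N. Pads are 22 mm wide; open, the fingers measure 114 mm over their backs; the gripper's body (76 mm by 85 mm) begins 54 mm behind the grasp point. The pads swing forward as they close: fully open they stand 13 mm farther back than shut.
Start: joints at [1.297, 0.264, 1.604, -0, 1.274, -0.037], TCP at [0.158, 0.656, 0.231] pointing down, gripper open.
Joint ranges: [-2.63, 2.63], [-0.94, 2.18], [0.31, 2.57], [-1.31, 4.45], [0, 2.66], [-2.55, 2.55]. Speed limits (rad/s): [2.57, 2.57, 3.14, 3.14, 3.14, 3.14].

## Interface

Orientations are given as a unit quaternion [x, y, z, w].
In Python, from station import sensors, eyes, ctrl gives the robot as it stands.
- The arm moves only by the tool move_arm, never from a script. Its argument "deltas" is a list of rows, each a list of 3 entries, a list of its own where there are three numbers: the shift along the world's x, y, z in mm, then the turn about the world's z in rad, then the gripper's target within -1 to 1 (fully open at 1, half-way at 0, shut at -1). In form: [[[tx, ty, tz], twist, grip], ...]. A call has 1 to 5 rows; each row is the pose to reach, as a shift and turn from the pose commanded when the call began; what a row does not reach only later rows make up. A row lasts 1/10 s, in which the tool goes at most 50 mm and 8.59 degrees, less where a joint would pass 70% of its speed; a pose out of reach is approached as far as the arm can. A call with a gripper value outside its range is refused whole. The fingers move at their own pace and stop on an object; the grip force is fixed at half the most. Time passes only in rows, so rows that repeat a pose let the fingers close. It gives the time, the measured TCP pose, the force and the opening at its end, in the units of the state.
- sensors.get_state(): the state, without advancing time (a new reading comes with each control period).
- eyes.capture(name): name is "scene" or "top" or "wrist"; returns a dict with "pixels" (384x512x3 uint8, red, green, blue), "range_z" (384x512 float32, m along the optical axis (not along the pixel's ray), 0 where there is no reading), "intrinsics" (3x3 intrinsics, pixels), "k1" (the pictures are not rectified: a ray, as slopes to the right and down, at radius r is drawn at 1 + k1 r^2 times it, then the intrinsics apply), "view" (4x4, takes a point from world to camera coordinates); the wrist camera has in their place "tool_from_camera" (4x4, takes a point from camera to tool coordinates, whose origin is the TCP and whose axes are the tool frame's). Camera axes: x right, y up, looking along -z (the intrinsics and any distortion apply to the point x, -y, -z); pixel columns grow to the right and rows downward; lengths in m; the calibration is good to about 2 mm. A picture is of the moment at which its call begins: read the wrist's pose just before it.
- ctrl.close_job(): hands the job in, once; it reports no verdict.
The state is a dict: "time": time; "qpos": joint angles; "qd": joint speeds; "joint_efforts": joint torques, N m; "tcp_pos": TCP position; "ee_rot": TCP orientation; "wrist_force": force on the tool from outside, world axes, zero at the start; "torque": the same for the moment, N m; "gripper_width": finger opening in m.
Only numpy, scipy, OpenCV 4.12 (cv2) and the standard library are available. Lean on these libraries where they do the work, as an engineer would, in place of code of your own. Each camera call takes 0.05 s, during which the arm holds its last target.

## Working session

There is one attempt and no reset: what is moved stays moved. The work goes in short steps, Python scripts to look and compute and a tool call to move; the robot and the scene stay as the last step left them, time stands still between calls to the robot, and variables do not carry over. Pictures are saved under pics/ and viewed, and the job is handed in when it is done.

Besides the shell and the picture viewer there is one more tool, called after "Emit:" in YAML: its name, and indented under it one key for each argument. move_arm: Moves the arm, as the interface text tells. Its arguments: {"type":"object","properties":{"deltas":{"type":"array"}},"required":["deltas"]}

```bash
ls; mkdir -p pics; cat > h.py <<'E'
from station import sensors, eyes, ctrl
import numpy as np, cv2
def cap(n):
    s=sensors.get_state(); d=eyes.capture(n); d['s']=s; d['name']=n
    return d
def T_wc(d):
    if d['name']=='wrist':
        from scipy.spatial.transform import Rotation as R
        T=np.eye(4);T[:3,:3]=R.from_quat(d['s']['ee_rot']).as_matrix();T[:3,3]=d['s']['tcp_pos']
        return T@np.array(d['tool_from_camera'])
    return np.linalg.inv(d['view'])
def cloud(d):
    K=np.array(d['intrinsics']);h,w=d['range_z'].shape
    u,v=np.meshgrid(np.arange(w),np.arange(h))
    x=(u-K[0,2])/K[0,0];y=(v-K[1,2])/K[1,1]
    k=d['k1'];a,b=x.copy(),y.copy()
    for _ in range(10):
        f=1+k*(a*a+b*b);a=x/f;b=y/f
    z=d['range_z'];P=np.stack([a*z,-b*z,-z,np.ones_like(z)],-1)
    W=P@T_wc(d).T; W=W[...,:3]; W[z==0]=np.nan
    return W
def proj(d,p):
    p=np.atleast_2d(p);c=np.c_[p,np.ones(len(p))]@np.linalg.inv(T_wc(d)).T
    a=c[:,0]/-c[:,2];b=-c[:,1]/-c[:,2];f=1+d['k1']*(a*a+b*b);K=np.array(d['intrinsics'])
    return np.c_[K[0,0]*a*f+K[0,2],K[1,1]*b*f+K[1,2]]
def save(d,f,box=None,sc=1):
    im=d['pixels'][...,::-1]
    if box: im=im[box[1]:box[3],box[0]:box[2]]
    cv2.imwrite('pics/'+f,cv2.resize(im,None,fx=sc,fy=sc,interpolation=cv2.INTER_CUBIC))
E
python3 - <<'E'
from h import *
import pickle
for n in ['scene','top','wrist']:
    d=cap(n);save(d,n+'0.png',sc=1.5);pickle.dump(d,open(n+'0.pkl','wb'))
    print(n,d['k1'],np.round(d['intrinsics'],1).tolist(),np.round(T_wc(d),3).tolist())
print(sensors.get_state())
E
```

```text
pics
scene -0.0058913105528934934 [[351.9, 0.0, 253.4], [0.0, 351.9, 195.0], [0.0, 0.0, 1.0]] [[-0.679, 0.519, -0.52, 0.115], [-0.734, -0.471, 0.489, 0.355], [0.009, 0.713, 0.701, 0.738], [0.0, 0.0, 0.0, 1.0]]
top -0.08313484258037163 [[405.4, 0.0, 254.0], [0.0, 405.4, 188.8], [0.0, 0.0, 1.0]] [[-0.023, 0.99, -0.138, 0.411], [-1.0, -0.021, 0.017, -0.096], [0.014, 0.138, 0.99, 1.383], [0.0, 0.0, 0.0, 1.0]]
wrist -0.025394607188795208 [[291.4, 0.0, 255.4], [0.0, 291.4, 191.5], [0.0, 0.0, 1.0]] [[0.234, -0.923, -0.306, 0.079], [0.972, 0.221, 0.076, 0.674], [-0.002, -0.315, 0.949, 0.374], [0.0, 0.0, 0.0, 1.0]]
{'time': 0.15, 'qpos': array([ 1.29716390e+00,  2.64606577e-01,  1.60510578e+00,  3.00651726e-05,
        1.27370888e+00, -3.69030579e-02]), 'qd': array([ 9.79065651e-04, -1.87508555e-03, -3.77944324e-03,  9.35757845e-06,
        2.94251652e-04,  7.21863625e-05]), 'joint_efforts': array([-1.11964884e-03, -5.15899658e+01, -3.67960382e+01, -2.10493463e-04,
        8.01068440e-03, -4.03700471e-05]), 'tcp_pos': array([0.15813797, 0.6556053 , 0.23020563]), 'ee_rot': array([ 7.85662784e-01,  6.18654308e-01, -7.47169289e-04,  5.27135626e-04]), 'wrist_force': array([-0.38909219, -0.06476026,  0.44867093]), 'torque': array([-0.0199549 ,  0.04145068, -0.04119323]), 'gripper_width': 0.08536859471138736}
```

View pics/scene0.png

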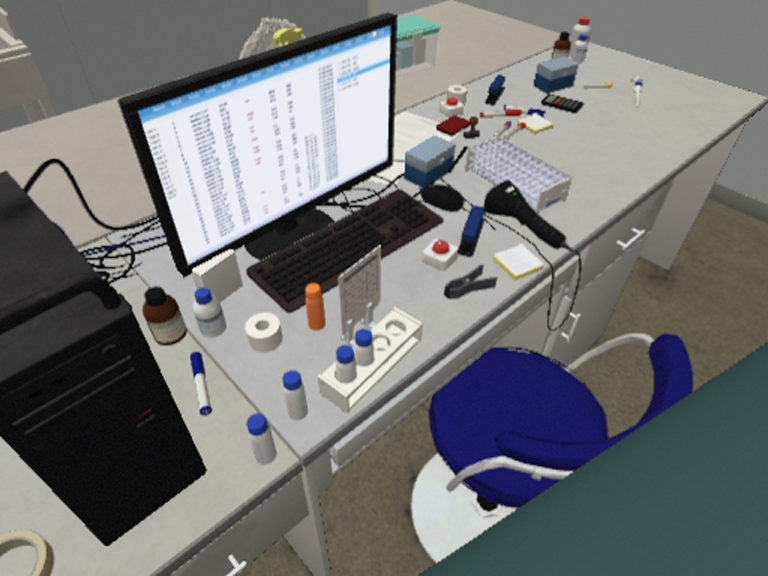

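View pics/top0.png

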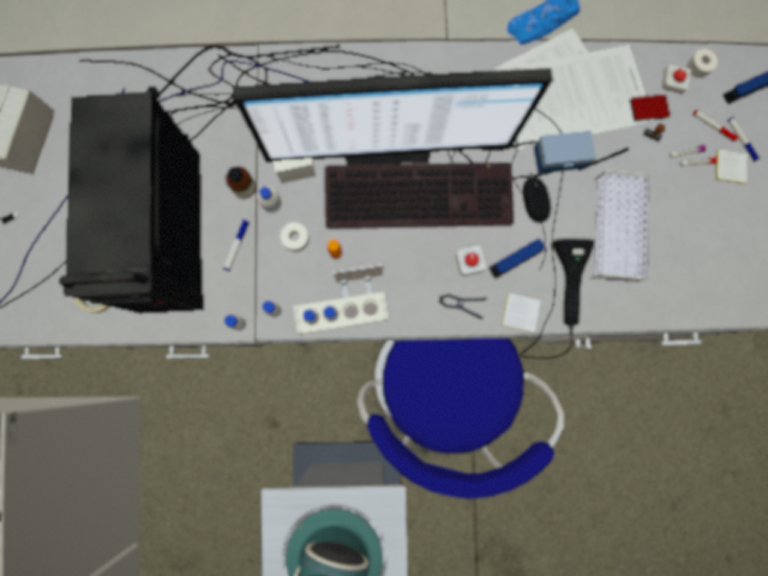

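View pics/wrist0.png

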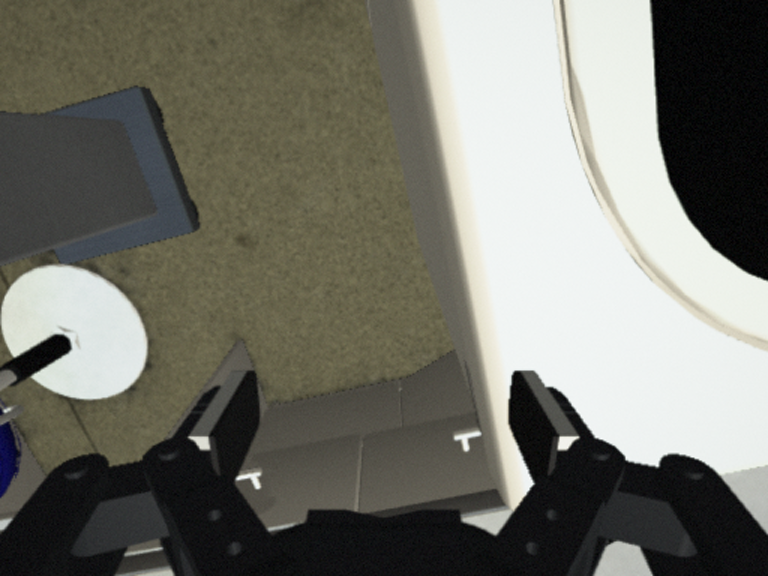

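The scene shows pockets 1 and 2 of the rack filled with blue-capped vials, 3 and 4 empty. The spares stand at about (295,395) and (260,438), and the clip lies at (470,283). Next I'll measure from the clouds.

```bash
python3 - <<'E'
from h import *
import pickle
D={n:pickle.load(open(n+'0.pkl','rb')) for n in ['scene','top']}
for n in D: D[n]['W']=cloud(D[n])
# spares, rack vials caps
from scipy import ndimage as nd
for n,d in D.items():
    W=d['W'];hsv=cv2.cvtColor(d['pixels'],cv2.COLOR_RGB2HSV)
    m=(hsv[...,0]>105)&(hsv[...,0]<130)&(hsv[...,1]>150)&(W[...,2]>0.06)&(W[...,2]<0.12)
    l,k=nd.label(m)
    for i in range(1,k+1):
        q=W[l==i]
        if len(q)>15:
            t=q[q[:,2]>np.percentile(q[:,2],50)]
            print(n,len(q),q.mean(0).round(4),'range',q.min(0).round(3),q.max(0).round(3),'mid',((q.min(0)+q.max(0))/2).round(4))
save(D['scene'],'s_rack.png',(200,150,300,280),6)
save(D['scene'],'s_clip.png',(280,140,380,220),7)
save(D['top'],'t_clip.png',(190,160,370,240),4)
E
```

```text
scene 86 [0.7958 0.1363 0.0917] range [0.786 0.124 0.082] [0.813 0.149 0.097] mid [0.7992 0.1364 0.0895]
scene 94 [ 5.311e-01 -3.000e-04  1.009e-01] range [ 0.52  -0.014  0.091] [0.546 0.01  0.105] mid [ 0.5333 -0.0022  0.0981]
scene 99 [0.5248 0.0428 0.1012] range [0.513 0.028 0.092] [0.54  0.054 0.105] mid [0.5264 0.0412 0.0984]
scene 113 [0.5454 0.1292 0.0931] range [0.535 0.116 0.08 ] [0.56  0.14  0.099] mid [0.5476 0.128  0.0897]
scene 139 [0.5165 0.209  0.0938] range [0.507 0.196 0.081] [0.529 0.22  0.099] mid [0.5182 0.2082 0.0897]
top 28 [0.7956 0.1314 0.0971] range [0.786 0.123 0.093] [0.804 0.14  0.103] mid [0.7954 0.1317 0.098 ]
top 30 [0.5452 0.1237 0.0975] range [0.537 0.116 0.091] [0.553 0.132 0.103] mid [0.545  0.124  0.0972]
top 27 [ 0.5305 -0.007   0.1059] range [ 0.524 -0.015  0.101] [0.54  0.001 0.114] mid [ 0.5317 -0.007   0.1076]
top 25 [0.5245 0.0363 0.1056] range [0.518 0.029 0.1  ] [0.531 0.044 0.113] mid [0.5248 0.0368 0.1063]
top 31 [0.5175 0.2043 0.0968] range [0.51  0.195 0.091] [0.526 0.213 0.103] mid [0.5178 0.2041 0.097 ]
```

View pics/t_clip.png

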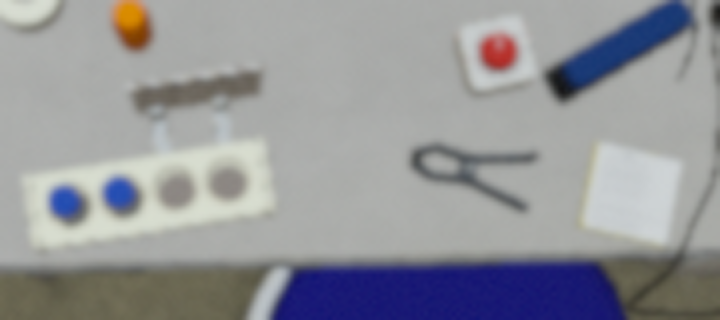

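View pics/s_clip.png

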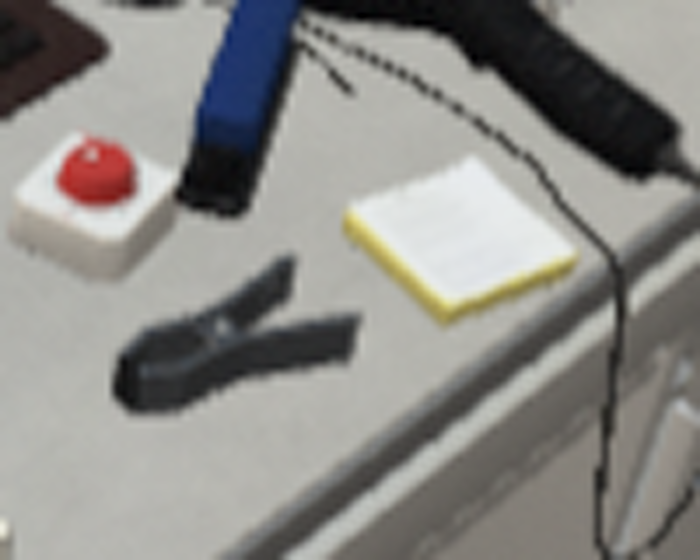

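View pics/s_rack.png

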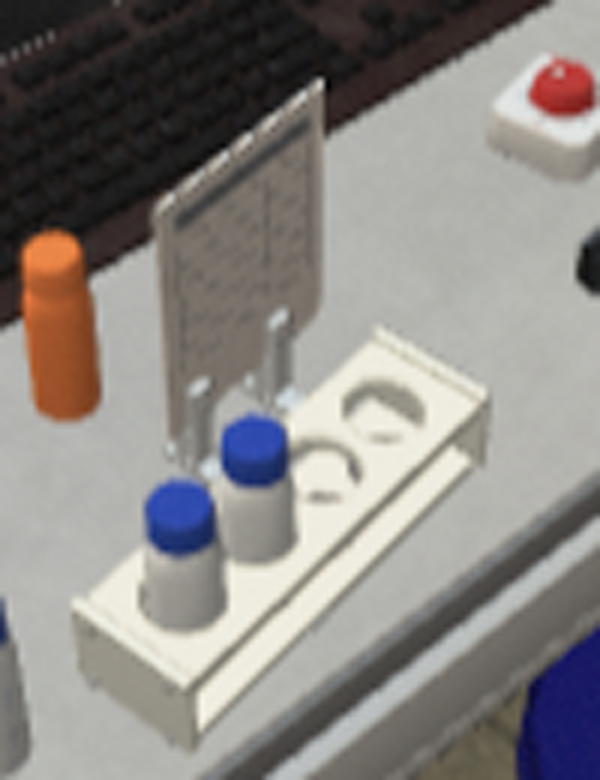

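```bash
python3 - <<'E'
from h import *
import pickle
D={n:pickle.load(open(n+'0.pkl','rb')) for n in ['scene','top','wrist']}
for n in D: D[n]['W']=cloud(D[n])
W=np.concatenate([d['W'].reshape(-1,3) for d in D.values()]);W=W[~np.isnan(W[:,0])]
# max height grid
for x0 in np.arange(0,0.8,0.1):
    print(round(x0,1),[ (lambda q: round(float(q.max()),2) if len(q) else None)(W[(abs(W[:,0]-x0)<.05)&(abs(W[:,1]-y0)<.05)][:,2]) for y0 in np.arange(0,0.9,0.1)])
T=np.array(D['wrist']['tool_from_camera']);print(T.round(3))
# card
W=D['scene']['W'].reshape(-1,3)
m=(W[:,2]>0.07)&(W[:,2]<.18)&(W[:,0]>.57)&(W[:,0]<.68)&(W[:,1]<.06)&(W[:,1]>-.16)
q=W[m];q=q[~np.isnan(q[:,0])]
c=np.median(q[:,:2],0);u,s,v=np.linalg.svd(q[:,:2]-c,full_matrices=False);d=v[0]*np.sign(v[0][1]);t=(q[:,:2]-c)@d
print('card',len(q),c,d,np.degrees(np.arctan2(-d[0],d[1])),s,'ends',c+d*t.min(),c+d*t.max(),q[:,2].max())
E
```

```text
0.0 [0.1, 0.22, 0.01, -0.74, -0.74, -0.74, -0.74, 0.15, 0.17]
0.1 [0.32, 0.04, 0.0, 0.7, -0.74, -0.74, 0.33, 0.33, 0.22]
0.2 [-0.65, -0.65, -0.65, -0.74, -0.74, -0.74, 0.31, 0.32, 0.2]
0.3 [-0.73, -0.74, -0.74, -0.74, -0.73, -0.74, -0.74, 0.15, 0.15]
0.4 [-0.74, -0.74, -0.74, -0.1, -0.1, -0.74, -0.74, -0.74, -0.74]
0.5 [0.11, 0.1, 0.1, 0.36, 0.36, 0.02, 0.01, 0.01, 0.01]
0.6 [0.18, 0.1, 0.02, 0.41, 0.41, 0.03, 0.03, 0.02, 0.01]
0.7 [0.1, 0.05, 0.03, 0.36, 0.36, 0.0, 0.01, 0.05, 0.01]
[[ 1.    -0.001  0.    -0.001]
 [-0.001 -0.949 -0.315 -0.081]
 [ 0.     0.315 -0.949 -0.144]
 [ 0.     0.     0.     1.   ]]
card 909 [ 0.61277127 -0.05848808] [0.22503389 0.97435094] -13.004871233273796 [1.02894343 0.54775522] ends [ 0.59985336 -0.11442001] [0.62929996 0.01307777] 0.1700985546241598
```

Emit:
move_arm:
  deltas:
    - [[26, -43, 10], -0.05, 0.3]
    - [[52, -86, 20], -0.1, 0.3]
    - [[78, -129, 30], -0.15, 0.3]
    - [[104, -172, 40], -0.2, 0.3]
    - [[130, -215, 40], -0.25, 0.3]

```text
time: 0.65
tcp_pos: [0.2867, 0.4444, 0.2725]
ee_rot: [0.857, 0.515, 0.001, -0.0]
wrist_force: [1.8, 0.1, -0.4]
gripper_width: 0.0551
```

Emit:
move_arm:
  deltas:
    - [[26, -43, 0], -0.05, 0.3]
    - [[52, -86, 0], -0.1, 0.3]
    - [[78, -129, 0], -0.15, 0.3]
    - [[104, -172, 0], -0.2, 0.3]
    - [[130, -215, 0], -0.21, 0.3]

```text
time: 1.15
tcp_pos: [0.4155, 0.2297, 0.2712]
ee_rot: [0.906, 0.423, 0.0, -0.0]
wrist_force: [0.7, 0.4, 0.4]
gripper_width: 0.0556
```

Emit:
move_arm:
  deltas:
    - [[20, -33, 0], 0, 0.3]
    - [[42, -66, 0], 0, 0.3]
    - [[42, -66, 0], 0, 0.3]
    - [[42, -66, 0], 0, 0.3]

```text
time: 1.55
tcp_pos: [0.4571, 0.1649, 0.2708]
ee_rot: [0.907, 0.422, -0.0, -0.0]
wrist_force: [-0.5, 0.8, -0.2]
gripper_width: 0.0554
```

```bash
python3 - <<'E'
from h import *
import pickle
d=cap('wrist');save(d,'w1.png',sc=1.5);pickle.dump(d,open('w1.pkl','wb'));print(d['s']['time'],d['s']['tcp_pos'])
E
```

```text
1.55 [0.45707618 0.16489211 0.27084551]
```

View pics/w1.png

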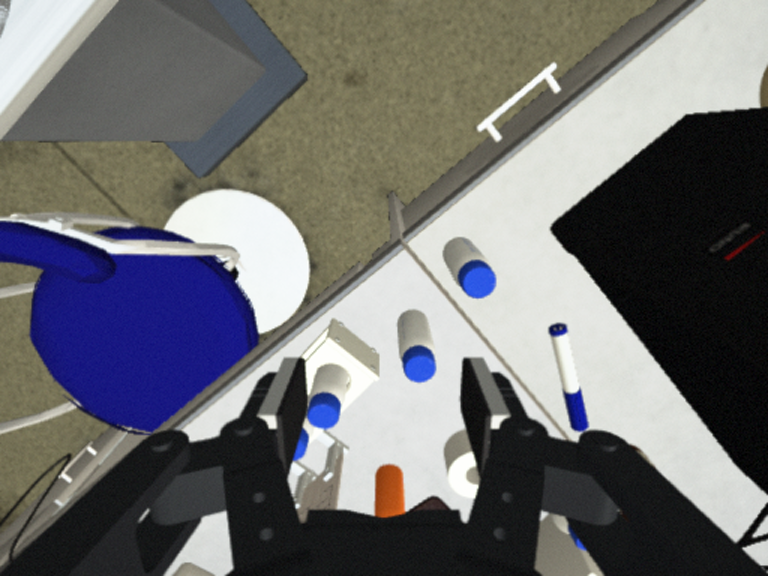

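The wrist view shows the spare caps at (478,278) and (419,363), with the rack's left end at (345,360). I'll fit the vial silhouettes with the known cylinder in all three cameras.

```bash
cat > fit.py <<'E'
from h import *
from scipy.optimize import minimize
def bluemask(d):
    hsv=cv2.cvtColor(d['pixels'],cv2.COLOR_RGB2HSV)
    return ((hsv[...,0]>105)&(hsv[...,0]<130)&(hsv[...,1]>140)&(hsv[...,2]>60))
def fitcap(d,xy,ztop,r=0.0155,hc=0.018):
    # align projected cap silhouette centroid/overlap with blue mask
    m=bluemask(d); 
    def sil(p,S=8):
        a=np.linspace(0,2*np.pi,40,endpoint=False)
        P=np.concatenate([np.c_[p[0]+rr*np.cos(a),p[1]+rr*np.sin(a),np.full(40,z)] for z,rr in((ztop,r),(ztop-hc,r))])
        return cv2.convexHull(((proj(d,P))).astype(np.float32))
    # component near the guess
    n,l,st,ce=cv2.connectedComponentsWithStats(m.astype(np.uint8))
    p=np.array(xy,float)
    for _ in range(8):
        h=sil(p);M=cv2.moments(h);c=np.array([M['m10'],M['m01']])/M['m00']
        i=1+np.argmin(np.linalg.norm(ce[1:]-c,axis=1))
        e=ce[i]-c
        J=np.array([ (lambda h2:(np.array([cv2.moments(h2)['m10'],cv2.moments(h2)['m01']])/cv2.moments(h2)['m00']-c)/1e-3)(sil(p+np.eye(2)[k]*1e-3)) for k in range(2)]).T
        p=p+np.linalg.solve(J,e)
    return p.round(4),st[i,4],round(M['m00'],1)
E
python3 - <<'E'
from fit import *
import pickle
for n in ['scene0','top0','w1']:
    d=pickle.load(open(n+'.pkl','rb'))
    for nm,xy,z in [('A',(.545,.124),.096),('B',(.518,.205),.096),('p1',(.525,.037),.104),('p2',(.531,-.005),.104)]:
        print(n,nm,*fitcap(d,xy,z))
E
```

```text
scene0 A [0.5492 0.127 ] 115 188.9
scene0 B [0.5207 0.2073] 141 223.1
scene0 p1 [0.5286 0.0397] 100 173.8
scene0 p2 [ 0.535  -0.0036] 98 162.8
top0 A [0.5462 0.1247] 32 83.0
top0 B [0.5182 0.2057] 34 85.7
top0 p1 [0.525  0.0379] 28 81.4
top0 p2 [ 0.5319 -0.0061] 29 80.2
w1 A [0.5482 0.1255] 403 595.9
w1 B [0.5192 0.2066] 460 663.7
w1 p1 [0.5275 0.0381] 403 597.7
w1 p2 [ 0.5408 -0.0019] 117 576.0
```

Emit:
move_arm:
  deltas:
    - [[45, -20, -30], 0, 0.3]
    - [[91, -39, -60], 0, 0.3]
    - [[91, -39, -100], 0, 0.3]
    - [[91, -39, -140], 0, 0.3]
    - [[91, -39, -150], 0, 0.3]

```text
time: 2.1
tcp_pos: [0.5434, 0.1272, 0.1154]
ee_rot: [0.906, 0.424, -0.005, -0.002]
wrist_force: [-0.7, 0.2, -0.3]
gripper_width: 0.0551
```

```bash
python3 - <<'E'
from fit import *
d=cap('wrist');save(d,'w2.png',sc=1.5);print(d['s']['tcp_pos'])
print(fitcap(d,(.548,.1255),.096),fitcap(d,(.548,.1255),.096,r=.0135,hc=.018))
E
```

```text
[0.54340152 0.12717293 0.11541476]
(array([0.548 , 0.1257]), np.int32(1587), 2187.4) (array([0.548 , 0.1257]), np.int32(1587), 1724.0)
```

View pics/w2.png

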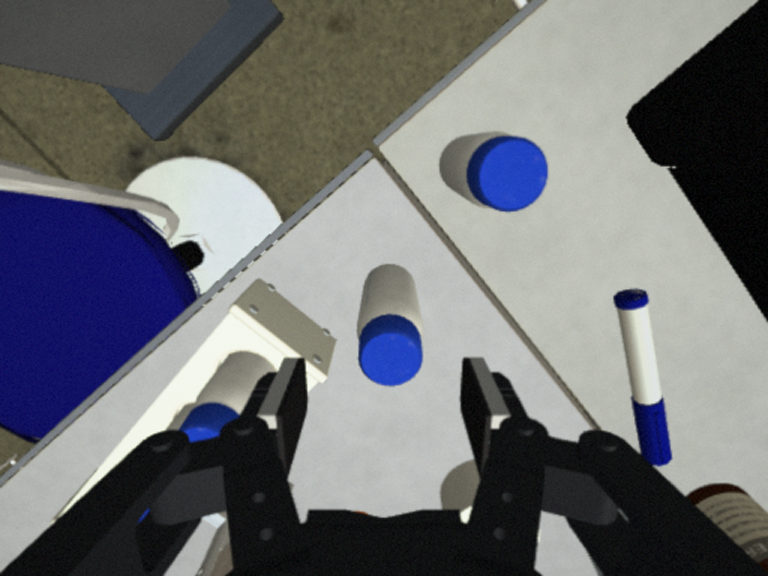

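Emit:
move_arm:
  deltas:
    - [[0, 0, -30], 0, 0.3]
    - [[0, 0, -55], 0, 0.3]
    - [[0, 0, -79], 0, 0.3]
    - [[0, 0, -79], 0, 0.3]
    - [[0, 0, -79], 0, -1]

```text
time: 2.65
tcp_pos: [0.5489, 0.1277, 0.0441]
ee_rot: [0.906, 0.424, 0.001, 0.0]
wrist_force: [0.2, 0.7, 0.1]
gripper_width: 0.0425
```

Emit:
move_arm:
  deltas:
    - [[0, 0, 0], 0, -1]
    - [[0, 0, 0], 0, -1]
    - [[0, 0, 0], 0, -1]
    - [[0, 0, 0], 0, -1]

```text
time: 3.05
tcp_pos: [0.55, 0.1272, 0.0447]
ee_rot: [0.906, 0.423, 0.002, 0.0]
wrist_force: [-0.9, 1.0, 7.7]
gripper_width: 0.031
```

Emit:
move_arm:
  deltas:
    - [[0, 0, 40], 0, -1]
    - [[0, 0, 85], 0, -1]
    - [[-15, -10, 130], -0.1, -1]
    - [[-20, -20, 135], -0.25, -1]
    - [[-20, -20, 135], -0.35, -1]

```text
time: 3.55
tcp_pos: [0.5295, 0.1059, 0.1812]
ee_rot: [0.967, 0.256, 0.003, 0.001]
wrist_force: [-0.8, 0.1, -1.5]
gripper_width: 0.0307
```

Emit:
move_arm:
  deltas:
    - [[0, -30, 0], -0.15, -1]
    - [[0, -50, 0], -0.3, -1]
    - [[0, -60, 0], -0.37, -1]
    - [[0, -60, 0], -0.37, -1]
    - [[0, -60, 0], -0.37, -1]

```text
time: 4.05
tcp_pos: [0.5282, 0.0466, 0.1776]
ee_rot: [0.997, 0.077, 0.0, -0.0]
wrist_force: [-0.7, 0.9, 0.6]
gripper_width: 0.0307
```

```bash
python3 - <<'E'
from fit import *
import pickle
d=cap('wrist');save(d,'w3.png',sc=1.5);pickle.dump(d,open('w3.pkl','wb'));s=d['s'];print(s['tcp_pos'],s['ee_rot'],s['gripper_width'],s['wrist_force'])
for n,p in [('p1',(.5275,.038)),('p2',(.534,-.005))]: print(n,fitcap(d,p,.104,r=.0135))
E
```

```text
[0.52815007 0.04661058 0.17759398] [ 9.96999987e-01  7.74009747e-02  3.03820770e-04 -1.51779378e-04] 0.0307357013831757 [-0.6700525   0.87253781  0.6311458 ]
p1 (array([0.524 , 0.0497]), np.int32(150), 1039.3)
p2 (array([ 0.5442, -0.0552]), np.int32(4291), 901.7)
```

View pics/w3.png

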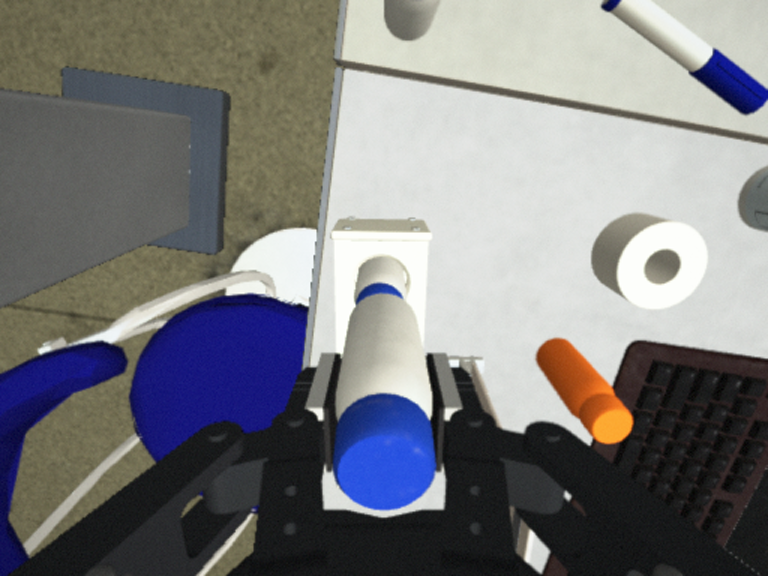

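The held vial is central between the pads, and the rack's left end shows at (333–431,237). I'll move right to view pockets 3 and 4 from above.

Emit:
move_arm:
  deltas:
    - [[0, -45, 15], 0, -1]
    - [[0, -90, 30], 0, -1]
    - [[0, -135, 30], 0, -1]
    - [[0, -180, 30], 0, -1]
    - [[0, -180, 30], 0, -1]

```text
time: 4.6
tcp_pos: [0.5284, -0.1375, 0.2077]
ee_rot: [0.997, 0.076, 0.0, 0.001]
wrist_force: [0.2, -0.1, 0.1]
gripper_width: 0.0306
```

Emit:
move_arm:
  deltas:
    - [[0, 0, 0], 0, -1]
    - [[0, 0, 0], 0, -1]

```text
time: 4.8
tcp_pos: [0.528, -0.1322, 0.2069]
ee_rot: [0.997, 0.078, -0.0, -0.0]
wrist_force: [0.3, 0.3, -1.1]
gripper_width: 0.0308
```

```bash
python3 - <<'E'
from fit import *
import pickle
d=cap('wrist');save(d,'w4.png',sc=1.5);pickle.dump(d,open('w4.pkl','wb'));s=d['s'];print(s['tcp_pos'],s['ee_rot'],s['gripper_width'],s['wrist_force'])
E
```

```text
[ 0.52802087 -0.13218651  0.20691901] [ 9.96986039e-01  7.75796370e-02 -2.33843484e-04 -4.27081266e-04] 0.03077007979649081 [ 0.34249578  0.30673501 -1.05404372]
```

View pics/w4.png

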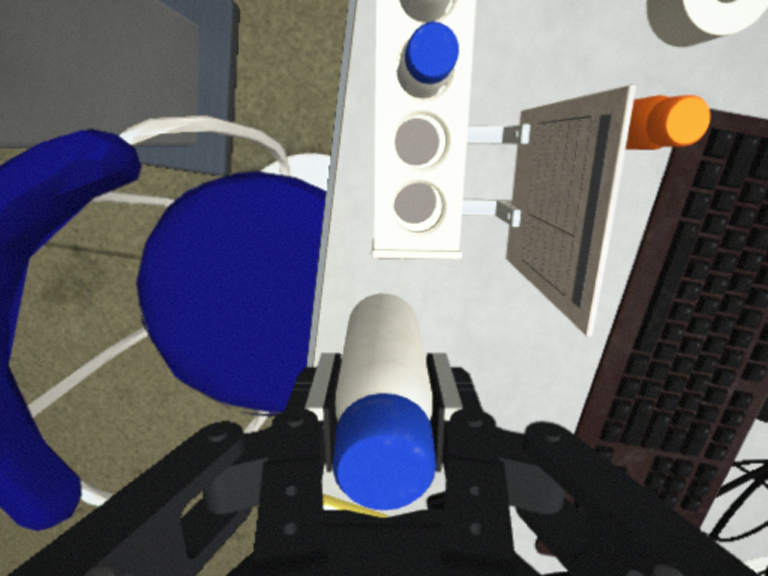

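Pocket 3's bore is at about (420,140) and pocket 4's at (419,206), with the card's free edge from (507,258) to (590,333). I'll enlarge it to fit ellipses.

```bash
python3 - <<'E'
from fit import *
import pickle
d=pickle.load(open('w4.pkl','rb'))
save(d,'w4c.png',(230,0,430,230),4)
# initial model overlay
import itertools
yaw=np.radians(8.7)
def rack(p,pts):
    c,s=np.cos(p[2]),np.sin(p[2]);pts=np.array(pts,float);return np.c_[p[0]+c*pts[:,0]-s*pts[:,1],p[1]+s*pts[:,0]+c*pts[:,1],pts[:,2]]
p2=np.array([.534,-.0045]); 
o=p2-np.array([-np.sin(yaw),np.cos(yaw)])*.022
print(o, proj(d,rack([*o,yaw],[[0,-.022,.046],[0,-.066,.046],[-.032,-.101,.05],[.032,-.101,.05],[0.0715,-.08,.1]])))
# held cap
W=cloud(d);m=bluemask(d);m[:230]=0;q=W[m];q=q[~np.isnan(q[:,0])];print(len(q),q.min(0),q.max(0),np.median(q,0))
for i in range(1,2):
  print(fitcap(d,(.528,-.132),np.percentile(q[:,2],98),r=.0155),fitcap(d,(.528,-.132),np.percentile(q[:,2],98),r=.0145))
E
```

```text
[ 0.53732774 -0.02624687] [[281.55043863  93.96290907]
 [280.23432543 138.37889404]
 [249.46833885 171.84663728]
 [309.56453527 172.11404095]
 [365.6428779  163.51324076]]
10869 [ 0.16288476 -0.49670937 -0.26878503] [ 0.54469822 -0.11770215  0.26158846] [ 0.37543593 -0.38973076 -0.00784388]
(array([ 0.5278, -0.1314]), np.int32(4299), 5963.8) (array([ 0.5278, -0.1314]), np.int32(4299), 5353.0)
```

View pics/w4c.png

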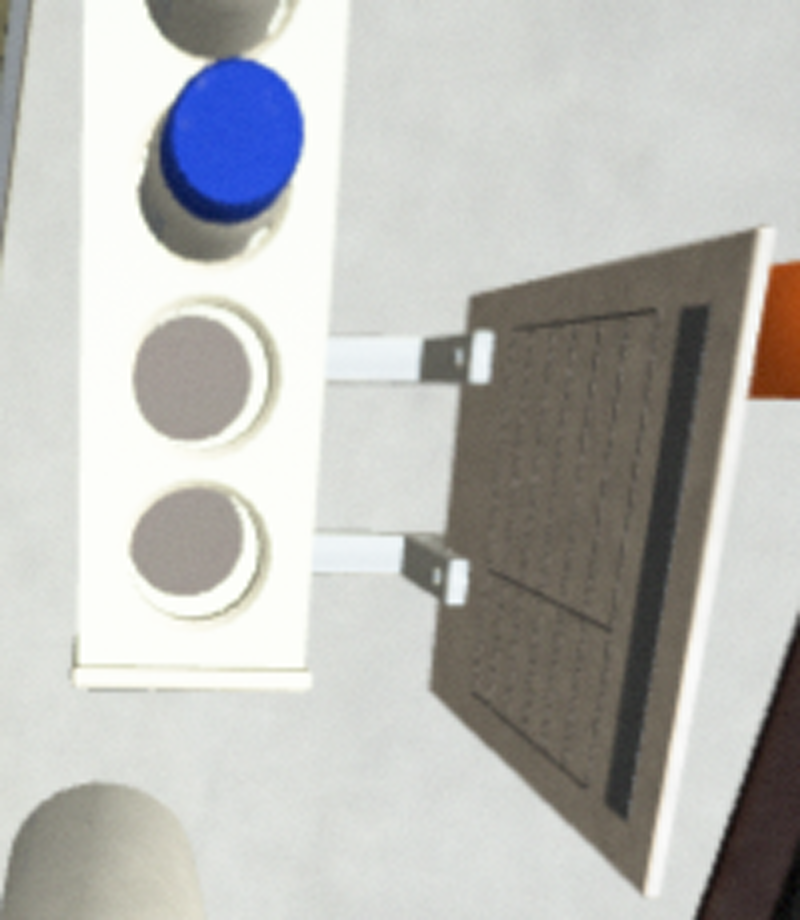

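```bash
cat > rack.py <<'E'
from fit import *
def rack(p,pts):
    c,s=np.cos(p[2]),np.sin(p[2]);pts=np.array(pts,float);return np.c_[p[0]+c*pts[:,0]-s*pts[:,1],p[1]+s*pts[:,0]+c*pts[:,1],pts[:,2]]
E
python3 - <<'E'
from rack import *
import pickle
from scipy.optimize import least_squares
d=pickle.load(open('w4.pkl','rb'))
mod=[[0,-.022,.046],[0,-.066,.046],[-.032,-.101,.05],[.032,-.101,.05]]
px=np.array([[281.75,93.5],[280,137.75],[248.3,171.3],[307.8,171.5]])
w=np.array([[2],[2],[1],[1]])
r=least_squares(lambda p:((proj(d,rack(p,mod))-px)*w).ravel(),[.5373,-.026,.15])
print(r.x,np.degrees(r.x[2]),r.fun.round(2));p=r.x
for k,y in enumerate([.066,.022,-.022,-.066]): print('pocket',k+1,rack(p,[[0,y,.008]]).round(4))
# card: unknown centre offset + own fit
cpx=np.array([[337.5,172.5],[392,223],[420.5,57.25],[347.5,74.25]])
def card(c): 
    return rack(c,[[0,-.0525,.03],[0,-.0525,.17],[0,.0525,.17],[0,.0525,.03]])
rc=least_squares(lambda c:(proj(d,card(c))-cpx).ravel(),[.61,-.06,.15])
print('card',rc.x,np.degrees(rc.x[2]),rc.fun.round(2)); 
c,s=np.cos(p[2]),np.sin(p[2]);e=rc.x[:2]-p[:2];print('in rack',c*e[0]+s*e[1],-s*e[0]+c*e[1]);print('edge',card(rc.x)[0])
W=cloud(d);hz=d['range_z'];m=np.zeros_like(hz,bool);m[75:120,352:405]=1
q=W[m];q=q[(q[:,2]>.05)&(q[:,2]<.165)&(q[:,0]>.57)]
print(len(q),np.polyfit(q[:,1],q[:,0],1),q.mean(0))
E
```

```text
[ 0.53779146 -0.02562707  0.13574325] 7.7775155803554314 [ 0.03 -0.22 -0.48  0.19  0.16 -0.43  0.76  0.57]
pocket 1 [[0.5289 0.0398 0.008 ]]
pocket 2 [[ 0.5348 -0.0038  0.008 ]]
pocket 3 [[ 0.5408 -0.0474  0.008 ]]
pocket 4 [[ 0.5467 -0.091   0.008 ]]
card [ 0.61290976 -0.06919628  0.1424884 ] 8.163983987320316 [ 0.02 -0.06 -0.02  1.26 -0.02 -0.48  0.07 -0.7 ]
in rack 0.06853119825912739 -0.05333394060876717
edge [ 0.62036511 -0.12116423  0.03      ]
2371 [-0.13633936  0.60159959] [ 0.60701712 -0.03973565  0.11677679]
```

Emit:
move_arm:
  deltas:
    - [[10, 20, -20], 0, -1]
    - [[19, 41, -45], 0, -1]
    - [[19, 41, -80], 0, -1]
    - [[19, 41, -92], 0, -1]
    - [[19, 41, -92], 0, -1]

```text
time: 5.35
tcp_pos: [0.5449, -0.0908, 0.1127]
ee_rot: [0.997, 0.078, -0.003, -0.001]
wrist_force: [-0.5, -0.3, -0.2]
gripper_width: 0.0307
```

Emit:
move_arm:
  deltas:
    - [[0, 0, 0], -0.018, -1]
    - [[0, 0, 0], -0.018, -1]
    - [[0, 0, 0], -0.018, -1]

```text
time: 5.65
tcp_pos: [0.5484, -0.0929, 0.1172]
ee_rot: [0.998, 0.068, 0.002, 0.0]
wrist_force: [0.6, -0.8, -0.8]
gripper_width: 0.0306
```

```bash
python3 - <<'E'
from rack import *
d=cap('wrist');save(d,'w5.png',sc=1.5);s=d['s'];print(s['tcp_pos'],s['ee_rot'],s['qd'].round(3))
d=cap('scene');save(d,'s5.png',(180,100,330,260),5)
E
```

```text
[ 0.54839762 -0.09294615  0.11715836] [9.97703187e-01 6.77164525e-02 1.61775754e-03 4.63495543e-04] [ 0.     0.003  0.007  0.001 -0.001 -0.001]
```

View pics/w5.png

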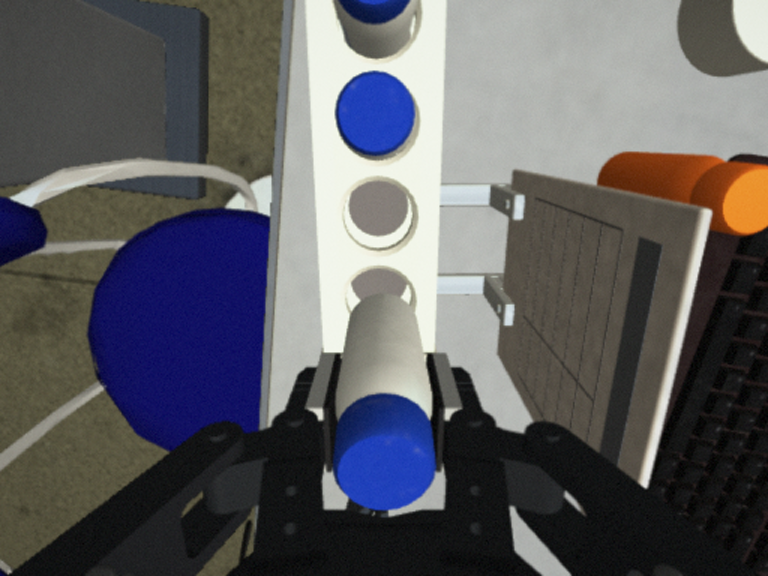

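View pics/s5.png

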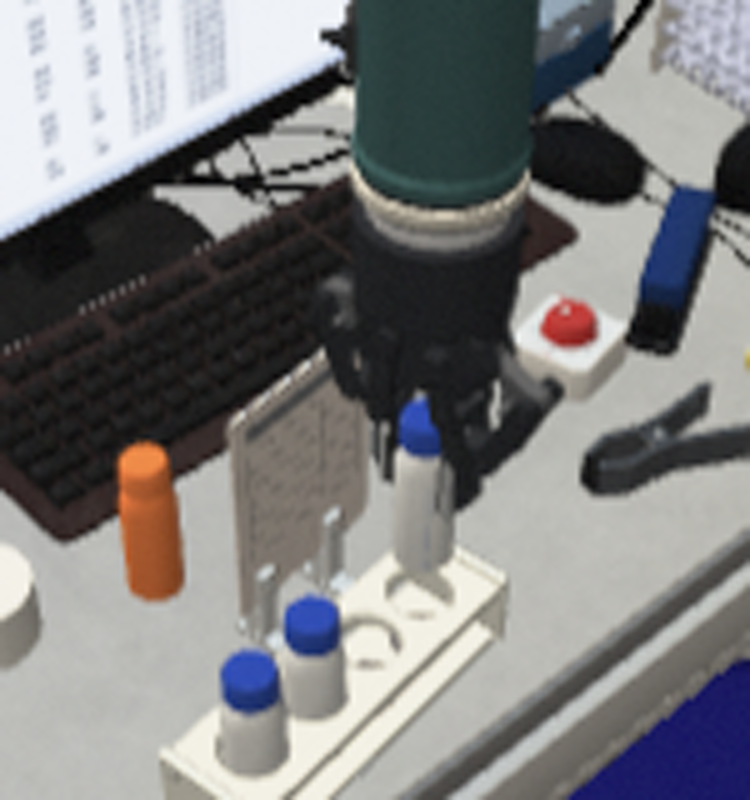

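The vial hangs right over pocket 4, and pocket 3 shows at (380,213). I'll check the fit from here, including the held vial.

```bash
cat > ov.py <<'E'
from rack import *
def overlay(d,p,f,box,sc=3,vial=None):
    im=cv2.resize(d['pixels'][...,::-1],None,fx=sc,fy=sc,interpolation=cv2.INTER_CUBIC).copy()
    a=np.linspace(0,2*np.pi,60)
    for y in (.066,.022,-.022,-.066):
        q=proj(d,rack(p,np.c_[.02*np.cos(a),y+.02*np.sin(a),np.full(60,.046)]))
        cv2.polylines(im,[((q+.5)*sc).astype(int)],True,(0,0,255),1)
    if vial is not None:
        for z in vial[2:]:
            q=proj(d,np.c_[vial[0]+.016*np.cos(a),vial[1]+.016*np.sin(a),np.full(60,z)])
            cv2.polylines(im,[((q+.5)*sc).astype(int)],True,(0,200,0),1)
    b=[int(v*sc) for v in box];cv2.imwrite('pics/'+f,im[b[1]:b[3],b[0]:b[2]])
E
python3 - <<'E'
from ov import *
d=cap('wrist');t=d['s']['tcp_pos'];print(t)
f=t[2]-.0447
overlay(d,[.5378,-.0256,.1357],'w6.png',(190,60,330,260),4,(t[0],t[1]+.0008,f,f+.075))
E
```

```text
[ 0.5479461  -0.09285119  0.11659802]
```

View pics/w6.png

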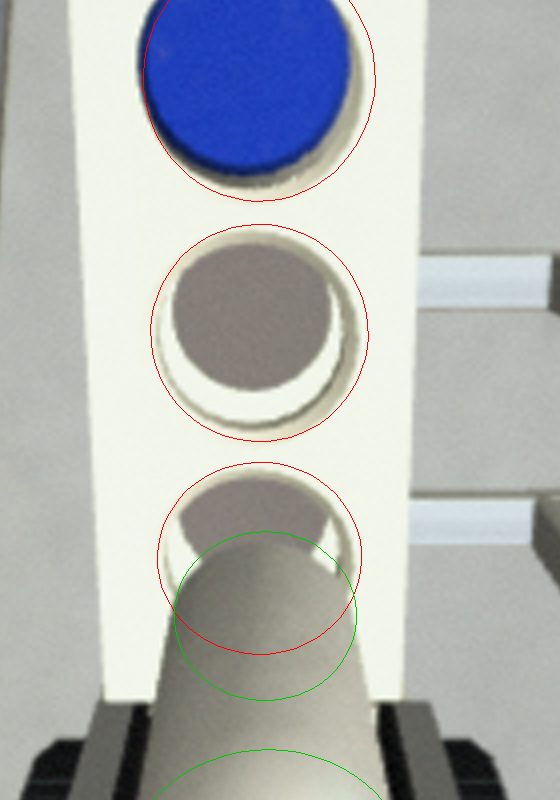

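Emit:
move_arm:
  deltas:
    - [[-1, 2, -12], 0, -1]
    - [[-1, 2, -25], 0, -1]
    - [[-1, 2, -35], 0, -1]
    - [[-1, 2, -35], 0, -1]

```text
time: 6.2
tcp_pos: [0.545, -0.0906, 0.0777]
ee_rot: [0.998, 0.068, -0.001, 0.0]
wrist_force: [1.3, -1.4, -3.2]
gripper_width: 0.031
```

Emit:
move_arm:
  deltas:
    - [[0, 0, -10], 0, -1]
    - [[0, 0, -20], 0, -1]
    - [[0, 0, -27], 0, -1]
    - [[0, 0, -27], 0, -1]

```text
time: 6.6
tcp_pos: [0.5458, -0.0903, 0.0528]
ee_rot: [0.998, 0.068, -0.001, -0.0]
wrist_force: [-0.5, -0.9, 0.2]
gripper_width: 0.0307
```

```bash
python3 - <<'E'
from ov import *
s=sensors.get_state();print(s['tcp_pos'],s['wrist_force'])
d=cap('wrist');save(d,'w7.png',sc=1.5)
d=cap('scene');save(d,'s7.png',(180,100,330,260),4)
E
```

```text
[ 0.54578268 -0.0903313   0.05278373] [-0.54506663 -0.93965934  0.24124119]
```

View pics/s7.png

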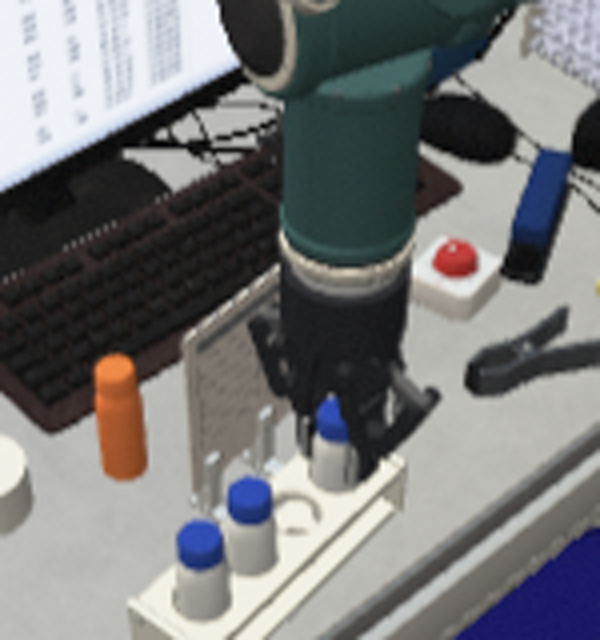

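The vial is in pocket 4, close to the floor. I'll ease it down a touch, release to about half, and lift.

Emit:
move_arm:
  deltas:
    - [[0, 0, -1], 0, -1]
    - [[0, 0, -1], 0, 0.1]
    - [[0, 0, -1], 0, 0.1]
    - [[0, 0, -1], 0, 0.1]

```text
time: 7.1
tcp_pos: [0.5457, -0.0902, 0.0519]
ee_rot: [0.998, 0.068, -0.0, -0.0]
wrist_force: [-1.1, -0.0, 0.5]
gripper_width: 0.0471
```

Emit:
move_arm:
  deltas:
    - [[0, 0, 35], 0, 0.1]
    - [[0, 0, 80], 0, 0.1]
    - [[-10, 40, 125], 0, 0.2]
    - [[-10, 80, 155], 0.1, 0.2]
    - [[-15, 125, 160], 0.25, 0.3]

```text
time: 7.6
tcp_pos: [0.5343, 0.0301, 0.2159]
ee_rot: [0.981, 0.193, 0.004, 0.001]
wrist_force: [1.2, -0.0, 0.4]
gripper_width: 0.0553
```

```bash
python3 - <<'E'
from ov import *
s=sensors.get_state();print(s['tcp_pos'],s['ee_rot'],s['wrist_force'],s['gripper_width'])
d=cap('scene');save(d,'s8.png',(180,100,330,280),4)
print(fitcap(d,(.5467,-.091),.104,r=.0135),fitcap(d,(.527,.0385),.104,r=.0135))
E
```

```text
[0.53426353 0.03014336 0.21594824] [9.81191646e-01 1.92991012e-01 4.08480137e-03 8.58856725e-04] [ 1.20226096 -0.0191059   0.3503842 ] 0.0553211186125395
(array([ 0.5474, -0.0898]), np.int32(81), 116.2) (array([0.5286, 0.0398]), np.int32(100), 139.2)
```

View pics/s8.png

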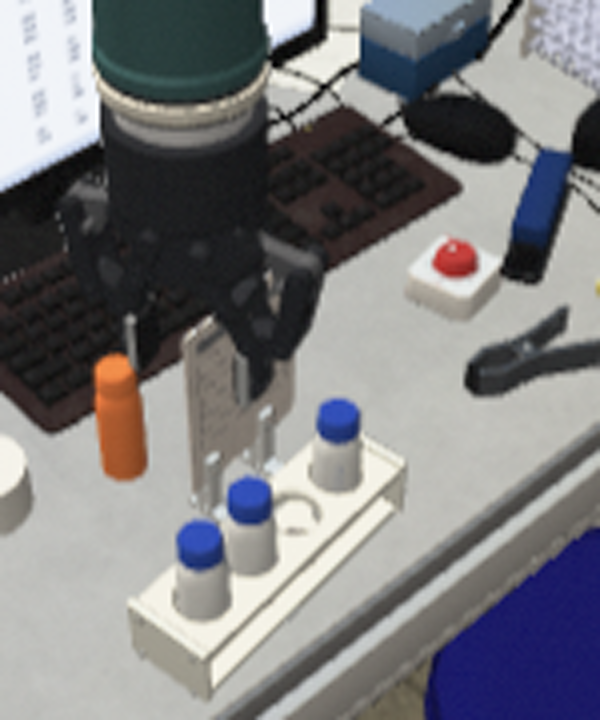

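Emit:
move_arm:
  deltas:
    - [[-15, 40, -10], 0.15, 0.3]
    - [[-20, 80, -30], 0.3, 0.3]
    - [[-20, 120, -50], 0.45, 0.3]
    - [[-18, 160, -70], 0.55, 0.3]
    - [[-15, 176, -80], 0.6, 0.3]

```text
time: 8.15
tcp_pos: [0.5149, 0.2084, 0.1289]
ee_rot: [0.88, 0.476, -0.001, -0.001]
wrist_force: [-0.1, -0.6, 0.6]
gripper_width: 0.0555
```

Emit:
move_arm:
  deltas:
    - [[0, 0, -10], 0, 0.3]
    - [[0, 0, -10], 0, 0.3]
    - [[0, 0, -10], 0, 0.3]

```text
time: 8.45
tcp_pos: [0.5167, 0.2046, 0.1211]
ee_rot: [0.881, 0.472, -0.0, 0.0]
wrist_force: [-0.2, 0.4, -0.7]
gripper_width: 0.0558
```

```bash
python3 - <<'E'
from ov import *
d=cap('wrist');s=d['s'];print(s['tcp_pos'],s['ee_rot'],s['wrist_force'],s['gripper_width'])
save(d,'w9.png',sc=1.5)
print(fitcap(d,(.519,.2066),.096,r=.0135))
E
```

```text
[0.51665268 0.20458805 0.12111429] [ 8.81375968e-01  4.72415334e-01 -3.46679515e-04  1.87296290e-04] [-0.2490571   0.37162716 -0.70958842] 0.05584844203482234
(array([0.5193, 0.2066]), np.int32(1507), 1633.1)
```

View pics/w9.png

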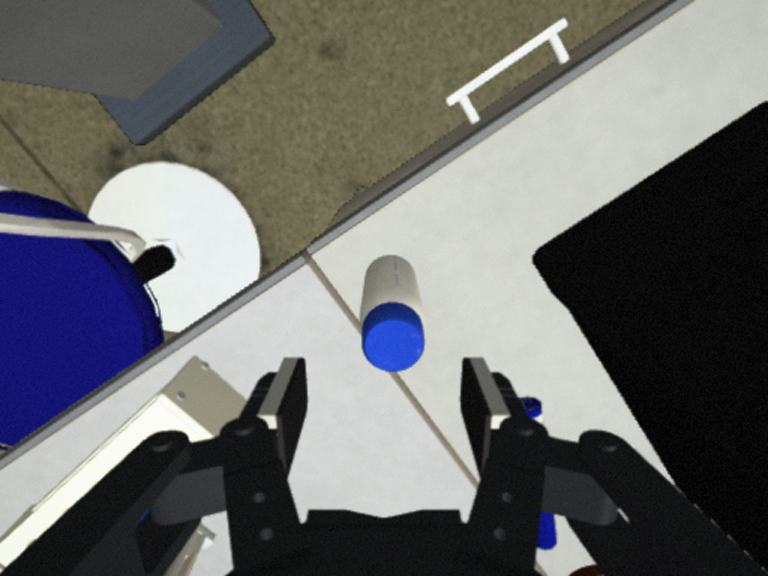

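Emit:
move_arm:
  deltas:
    - [[3, 2, -25], 0, 0.3]
    - [[3, 2, -50], 0, 0.3]
    - [[3, 2, -77], 0, 0.3]
    - [[3, 2, -77], 0, 0.3]
    - [[3, 2, -77], 0, -1]

```text
time: 9.0
tcp_pos: [0.5199, 0.207, 0.0448]
ee_rot: [0.881, 0.473, -0.0, 0.0]
wrist_force: [0.1, -0.0, 0.3]
gripper_width: 0.0422
```

Emit:
move_arm:
  deltas:
    - [[0, 0, 0], 0, -1]
    - [[0, 0, 0], 0, -1]
    - [[0, 0, 0], 0, -1]
    - [[0, 0, 0], 0, -1]

```text
time: 9.4
tcp_pos: [0.521, 0.2082, 0.046]
ee_rot: [0.881, 0.473, 0.002, 0.0]
wrist_force: [0.0, -0.6, 5.7]
gripper_width: 0.031
```

Emit:
move_arm:
  deltas:
    - [[0, 0, 40], 0, -1]
    - [[0, 0, 85], 0, -1]
    - [[-5, -20, 130], -0.1, -1]
    - [[-10, -60, 150], -0.25, -1]
    - [[-10, -100, 165], -0.4, -1]

```text
time: 9.9
tcp_pos: [0.5101, 0.1077, 0.2123]
ee_rot: [0.958, 0.287, 0.002, 0.0]
wrist_force: [0.5, -0.1, -0.2]
gripper_width: 0.0304
```

Emit:
move_arm:
  deltas:
    - [[10, -45, 0], -0.15, -1]
    - [[10, -90, 0], -0.3, -1]
    - [[10, -135, 0], -0.44, -1]
    - [[10, -180, 0], -0.44, -1]
    - [[10, -190, -10], -0.44, -1]

```text
time: 10.4
tcp_pos: [0.5204, -0.0863, 0.2008]
ee_rot: [0.997, 0.071, 0.002, 0.001]
wrist_force: [0.7, 0.7, -0.4]
gripper_width: 0.031
```

```bash
python3 - <<'E'
from ov import *
s=sensors.get_state();print(s['tcp_pos'],s['ee_rot'],s['wrist_force'],s['gripper_width'],2*np.arctan2(s['ee_rot'][1],s['ee_rot'][0]))
E
```

```text
[ 0.52043101 -0.08625127  0.20080153] [0.99746385 0.07114317 0.00167017 0.00131301] [ 0.66319688  0.71226374 -0.38331167] 0.03099829558962467 0.14240696806126543
```

Emit:
move_arm:
  deltas:
    - [[10, 20, 0], 0, -1]
    - [[20, 39, -20], 0, -1]
    - [[20, 39, -30], 0, -1]
    - [[20, 39, -30], 0, -1]
    - [[20, 39, -30], 0, -1]

```text
time: 10.9
tcp_pos: [0.5389, -0.043, 0.1687]
ee_rot: [0.997, 0.073, -0.001, -0.0]
wrist_force: [-0.2, 1.1, -0.3]
gripper_width: 0.0304
```

```bash
python3 - <<'E'
from ov import *
d=cap('wrist');t=d['s']['tcp_pos'];print(t,d['s']['qd'].round(3))
W=cloud(d);f=t[2]-.046
print(fitcap(d,t[:2],f+.096,r=.0145))
overlay(d,[.5378,-.0256,.1357],'w10.png',(190,60,330,260),4,(t[0],t[1],f,f+.075))
E
```

```text
[ 0.5388624  -0.04302859  0.16874087] [-0.007 -0.013 -0.019 -0.     0.     0.   ]
(array([ 0.5389, -0.0434]), np.int32(4226), 4993.7)
```

View pics/w10.png

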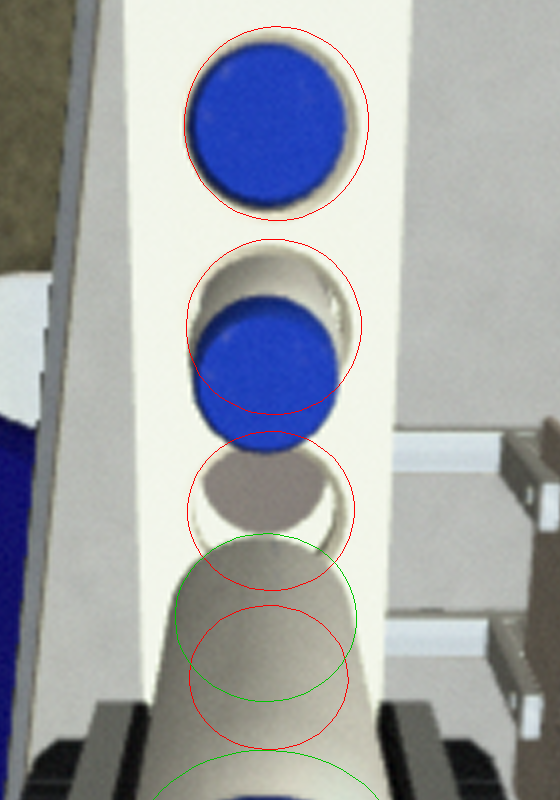

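Emit:
move_arm:
  deltas:
    - [[1, -4, -15], 0, -1]
    - [[1, -4, -35], 0, -1]
    - [[1, -4, -55], 0, -1]
    - [[1, -4, -68], 0, -1]
    - [[1, -4, -68], 0, -1]

```text
time: 11.45
tcp_pos: [0.5384, -0.0473, 0.0986]
ee_rot: [0.997, 0.073, -0.002, -0.0]
wrist_force: [0.3, 0.2, -0.0]
gripper_width: 0.0308
```

Emit:
move_arm:
  deltas:
    - [[0, 0, -8], 0, -1]
    - [[0, 0, -18], 0, -1]
    - [[0, 0, -28], 0, -1]
    - [[0, 0, -38], 0, -1]
    - [[0, 0, -46], 0, -1]

```text
time: 11.95
tcp_pos: [0.5406, -0.0474, 0.0545]
ee_rot: [0.997, 0.073, 0.0, 0.0]
wrist_force: [-1.5, -2.4, 2.1]
gripper_width: 0.031
```

Emit:
move_arm:
  deltas:
    - [[0, 0, -1], 0, -1]
    - [[0, 0, -1], 0, -1]

```text
time: 12.15
tcp_pos: [0.5399, -0.0474, 0.0536]
ee_rot: [0.997, 0.073, -0.001, 0.0]
wrist_force: [-2.0, -2.1, 2.1]
gripper_width: 0.0309
```

Near the floor with small forces. I'll release, rise, and move towards the clip.

Emit:
move_arm:
  deltas:
    - [[0, 0, 0], 0, 0.1]
    - [[0, 0, 0], 0, 0.1]
    - [[0, 0, 0], 0, 0.1]

```text
time: 12.45
tcp_pos: [0.5395, -0.0468, 0.0535]
ee_rot: [0.997, 0.073, -0.001, -0.0]
wrist_force: [-4.4, -0.5, 0.1]
gripper_width: 0.0471
```

Emit:
move_arm:
  deltas:
    - [[0, 0, 35], 0, 0.1]
    - [[0, 0, 80], 0, 0.1]
    - [[0, -20, 125], 0, 0.4]
    - [[-5, -65, 150], 0, 0.8]
    - [[-10, -110, 170], 0, 1]

```text
time: 12.95
tcp_pos: [0.533, -0.1568, 0.2274]
ee_rot: [0.997, 0.074, 0.003, 0.001]
wrist_force: [0.6, -0.6, -0.1]
gripper_width: 0.0847
```

Emit:
move_arm:
  deltas:
    - [[0, -45, 0], 0, 1]
    - [[0, -95, 0], 0, 1]
    - [[0, -120, 0], 0, 1]
    - [[0, -120, 0], 0, 1]

```text
time: 13.35
tcp_pos: [0.5315, -0.2798, 0.2243]
ee_rot: [0.997, 0.071, 0.001, 0.001]
wrist_force: [-0.3, 0.9, -0.0]
gripper_width: 0.0854
```

```bash
python3 - <<'E'
from ov import *
import pickle
d=cap('wrist');s=d['s'];print(s['time'],s['tcp_pos'],s['ee_rot'],s['gripper_width'])
save(d,'w11.png',sc=1.5);pickle.dump(d,open('w11.pkl','wb'))
d=cap('scene');save(d,'s11.png',(180,100,380,260),4)
for p in [(.5289,.0398),(.5348,-.0038),(.5408,-.0474),(.5467,-.091)]:print(fitcap(d,p,.104,r=.0135))
E
```

```text
13.35 [ 0.53148047 -0.27983087  0.22430045] [0.99747558 0.07098725 0.00137024 0.001184  ] 0.08542153984094822
(array([0.5286, 0.0398]), np.int32(100), 139.2)
(array([ 0.535 , -0.0035]), np.int32(98), 130.6)
(array([ 0.542 , -0.0458]), np.int32(91), 123.0)
(array([ 0.5475, -0.09  ]), np.int32(80), 116.2)
```

View pics/w11.png

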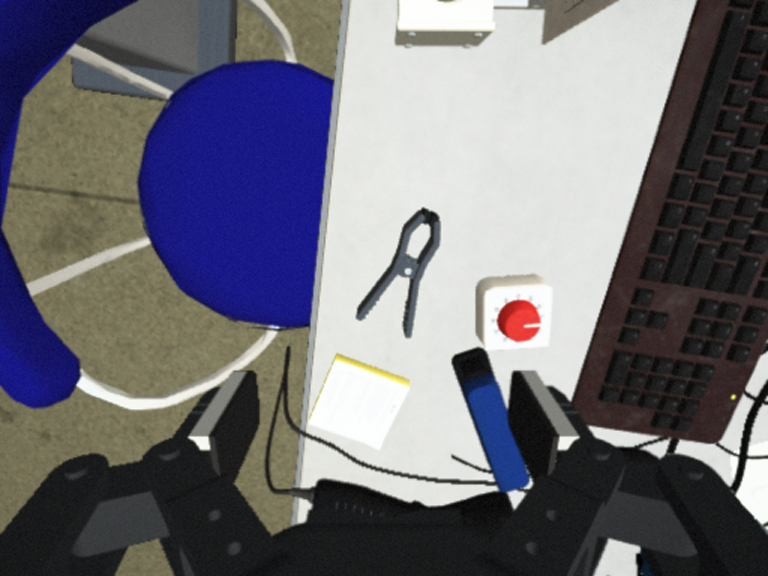

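View pics/s11.png

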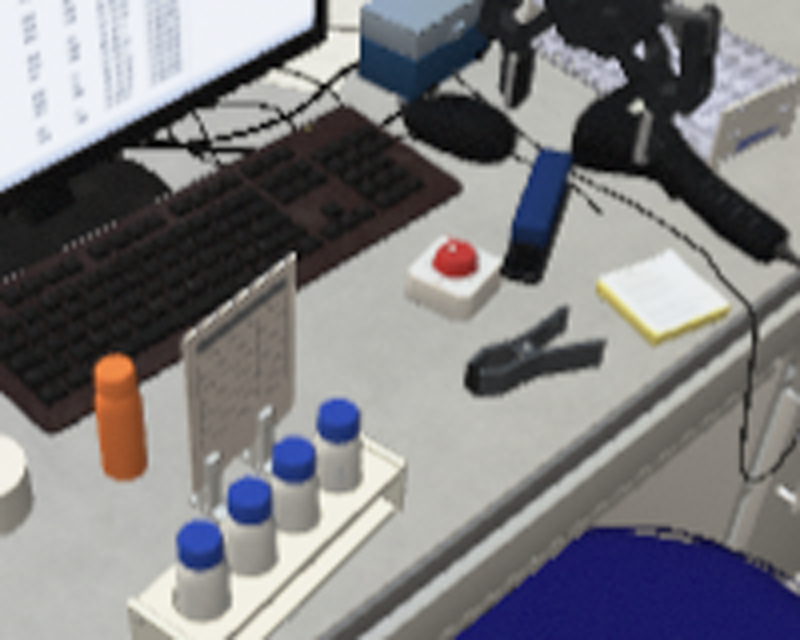

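All four vials now stand level in the rack. The clip's pin is at about (408,268), its jaw tips at (430,213), and its handle ends at (362,316) and (408,334).

```bash
python3 - <<'E'
from ov import *
import pickle
d=pickle.load(open('w11.pkl','rb'))
save(d,'w11c.png',(200,120,390,320),4)
W=cloud(d)
m=(W[...,2]>.015)&(W[...,2]<.035)&(W[...,1]<-.13)&(W[...,1]>-.34)&(W[...,0]>.44)&(W[...,0]<.65)
im=np.zeros(m.shape,np.uint8);im[m]=255
g=cv2.cvtColor(d['pixels'],cv2.COLOR_RGB2GRAY)
mm=(m&(g<110)).astype(np.uint8)
n,l,st,ce=cv2.connectedComponentsWithStats(mm)
for i in range(1,n):
    if st[i,4]>100: q=W[l==i];print(st[i],q.mean(0),np.percentile(q[:,2],[5,50,95]))
E
```

```text
[239 140  54  75 939] [ 0.55269168 -0.29087753  0.02549124] [0.01798377 0.02665441 0.02814202]
```

View pics/w11c.png

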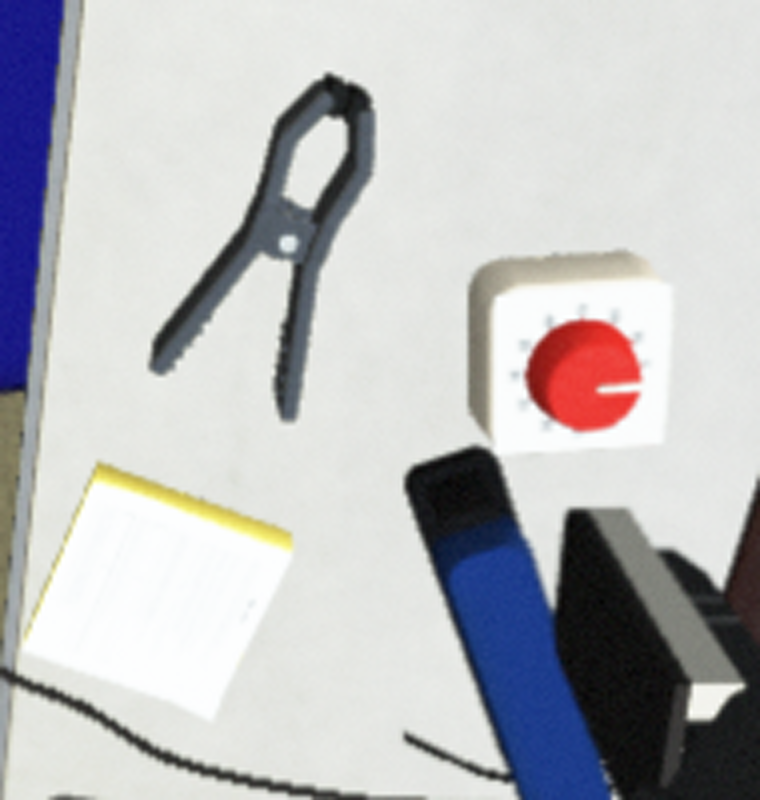

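```bash
cat >> h.py <<'E'
def ray(d,uv,z):
    uv=np.atleast_2d(uv).astype(float);K=np.array(d['intrinsics']);x=(uv[:,0]-K[0,2])/K[0,0];y=(uv[:,1]-K[1,2])/K[1,1];a,b=x.copy(),y.copy()
    for _ in range(10):
        f=1+d['k1']*(a*a+b*b);a=x/f;b=y/f
    T=T_wc(d);r=np.c_[a,-b,-np.ones_like(a)]@T[:3,:3].T
    return T[:3,3]+r*((z-T[2,3])/r[:,2])[:,None]
E
python3 - <<'E'
from h import *
import pickle
d=pickle.load(open('w11.pkl','rb'))
c=lambda *p:[(u/4+200-.375,v/4+120-.375) for u,v in p]
P=ray(d,c((288,243),(349,85),(162,368),(289,415)),.026)[:,:2]
print(P.round(4))
pin,tip,hl,hr=P
ax=tip-pin;print('len',np.linalg.norm(ax),'ang',np.degrees(np.arctan2(ax[1],ax[0])))
hm=(hl+hr)/2;ax=pin-hm;print('hlen',np.linalg.norm(ax),np.degrees(np.arctan2(ax[1],ax[0])),'width',np.linalg.norm(hl-hr))
ax=tip-hm;a=np.arctan2(ax[1],ax[0]);print('tot',np.linalg.norm(ax),np.degrees(a))
h=pin-.040*np.array([np.cos(a),np.sin(a)]);print('handles',h)
print('stapler',ray(d,c((410,490),(440,460),(490,450)),.045)[:,:2],'pad',ray(d,c((97,465),(291,548),(292,535)),.017)[:,:2],'timer',ray(d,c((470,430),(470,300),(490,450)),.0)[:,:2])
E
```

```text
[[ 0.554  -0.2966]
 [ 0.564  -0.2465]
 [ 0.5211 -0.343 ]
 [ 0.5636 -0.3534]]
len 0.051092477629130634 ang 78.71074557097725
hlen 0.052886171331613906 77.2126546260803 width 0.04370624927785899
tot 0.10396976616190144 77.94877788145988
handles [ 0.54568864 -0.3357206 ]
stapler [[ 0.60246418 -0.36480753]
 [ 0.60962371 -0.35333183]
 [ 0.62418791 -0.34783369]] pad [[ 0.50400773 -0.38462137]
 [ 0.57344063 -0.40679806]
 [ 0.57295992 -0.40172713]] timer [[ 0.63021015 -0.36183157]
 [ 0.62017346 -0.3149024 ]
 [ 0.63878594 -0.36840565]]
```

Emit:
move_arm:
  deltas:
    - [[7, -28, -30], -0.12, 0.45]
    - [[14, -56, -60], -0.25, 0.45]
    - [[14, -56, -100], -0.351, 0.45]
    - [[14, -56, -120], -0.351, 0.45]
    - [[14, -56, -124], -0.351, 0.45]

```text
time: 13.95
tcp_pos: [0.5429, -0.329, 0.0957]
ee_rot: [0.995, -0.102, -0.003, -0.002]
wrist_force: [-0.4, -0.0, -0.5]
gripper_width: 0.0619
```

Emit:
move_arm:
  deltas:
    - [[0, 0, 0], 0, 0.45]
    - [[0, 0, 0], 0, 0.45]

```text
time: 14.15
tcp_pos: [0.5462, -0.3319, 0.1016]
ee_rot: [0.995, -0.102, 0.001, 0.001]
wrist_force: [-0.8, -0.0, -0.1]
gripper_width: 0.0618
```

```bash
python3 - <<'E'
from ov import *
import pickle
d=cap('wrist');s=d['s'];print(s['time'],s['tcp_pos'],s['ee_rot'],s['gripper_width'],2*np.arctan2(s['ee_rot'][1],s['ee_rot'][0]))
save(d,'w12.png',sc=1.5);pickle.dump(d,open('w12.pkl','wb'))
E
```

```text
14.15 [ 0.54622663 -0.33190725  0.10164751] [ 9.94818421e-01 -1.01654950e-01  1.46350119e-03  6.62555002e-04] 0.06179461681374973 -0.2036619602089942
```

View pics/w12.png

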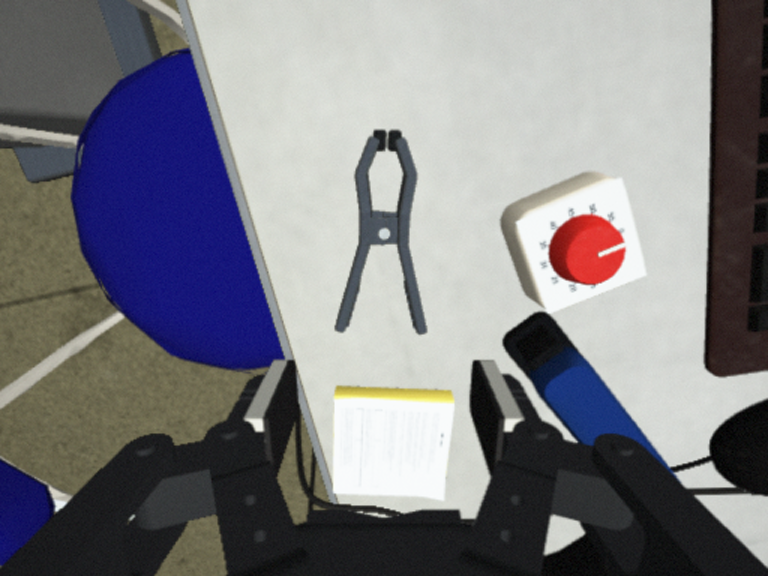

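The clip is aligned upright in the view: pin (384,233), tips (387,130), handle ends (342,328) and (420,330).

```bash
python3 - <<'E'
from h import *
import pickle
d=pickle.load(open('w12.pkl','rb'))
c=lambda *p:[(u/1.5-.17,v/1.5-.17) for u,v in p]
P=ray(d,c((384,233),(387,131),(342,327),(420,329)),.026)[:,:2]
pin,tip,hl,hr=P;hm=(hl+hr)/2;ax=tip-hm;a=np.arctan2(ax[1],ax[0]);print(P.round(4),np.degrees(a))
ax=ax/np.linalg.norm(ax)
print('handles',pin-.04*ax, 'tool should be',a-np.pi/2,'lens',(tip-pin)@ax,(pin-hm)@ax)
print(ray(d,c((505,345),(508,330),(340,389)),.04)[:,:2])
E
```

```text
[[ 0.5541 -0.2965]
 [ 0.5653 -0.2488]
 [ 0.5212 -0.3427]
 [ 0.5627 -0.3526]] 76.67701988686407
handles [ 0.54484984 -0.33544721] tool should be -0.23252986915194862 lens 0.04903917216870033 0.05254894405890397
[[ 0.60434085 -0.36415243]
 [ 0.60682368 -0.35598598]
 [ 0.51432433 -0.37211593]]
```

Emit:
move_arm:
  deltas:
    - [[-1, -3.5, -25], -0.02, 0.45]
    - [[-1, -3.5, -50], -0.02, 0.45]
    - [[-1, -3.5, -75], -0.02, 0.45]
    - [[-1, -3.5, -90], -0.02, 0.45]
    - [[-1, -3.5, -96], -0.02, 0.45]

```text
time: 14.7
tcp_pos: [0.5435, -0.3352, 0.0031]
ee_rot: [0.994, -0.112, -0.0, -0.0]
wrist_force: [0.2, -0.4, 0.3]
gripper_width: 0.0619
```

Emit:
move_arm:
  deltas:
    - [[0, 0, 0], 0, 0.45]
    - [[0, 0, 0], 0, 0.45]

```text
time: 14.9
tcp_pos: [0.5448, -0.3362, 0.0051]
ee_rot: [0.994, -0.112, 0.001, 0.001]
wrist_force: [-0.4, 0.1, 0.2]
gripper_width: 0.0621
```

```bash
python3 - <<'E'
from ov import *
d=cap('wrist');s=d['s'];print(s['time'],s['tcp_pos'],s['wrist_force'],s['gripper_width'],2*np.arctan2(s['ee_rot'][1],s['ee_rot'][0]))
save(d,'w13.png',sc=1.5)
E
```

```text
14.9 [ 0.54477054 -0.33619536  0.00510334] [-0.36248846  0.07445663  0.24553499] 0.06205274071840019 -0.2249156227572485
```

View pics/w13.png

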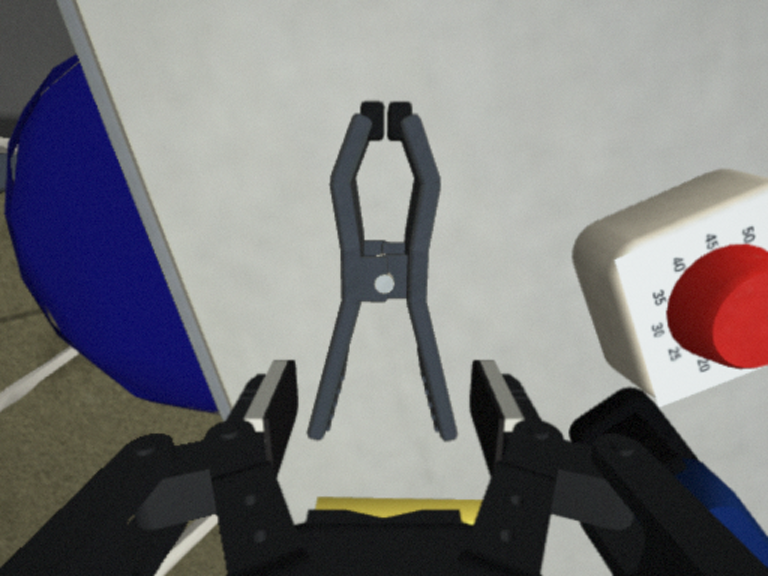

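The handles lie squarely between the pads. I'll squeeze.

Emit:
move_arm:
  deltas:
    - [[0, 0, 0], 0, 0.0]
    - [[0, 0, 0], 0, -0.3]
    - [[0, 0, 1], 0, -0.5]
    - [[0, 0, 1], 0, -1]
    - [[0, 0, 1], 0, -1]

```text
time: 15.45
tcp_pos: [0.5462, -0.3375, 0.0084]
ee_rot: [0.994, -0.112, 0.003, 0.002]
wrist_force: [-0.4, -0.7, 10.0]
gripper_width: 0.019
```

Emit:
move_arm:
  deltas:
    - [[0, 0, 0], 0, -1]
    - [[0, 0, 0], 0, -1]
    - [[0, 0, 0], 0, -1]

```text
time: 15.75
tcp_pos: [0.5463, -0.3375, 0.0084]
ee_rot: [0.994, -0.112, 0.003, 0.002]
wrist_force: [-0.9, -0.5, 9.8]
gripper_width: 0.0193
```

```bash
python3 - <<'E'
from ov import *
d=cap('wrist');s=d['s'];print(s['time'],s['tcp_pos'],s['wrist_force'],s['gripper_width'],2*np.arctan2(s['ee_rot'][1],s['ee_rot'][0]))
save(d,'w14.png',sc=1.5)
E
```

```text
15.75 [ 0.54625448 -0.33751675  0.00841344] [-0.87475291 -0.54326168  9.81149543] 0.019281073933302605 -0.2250734956719458
```

View pics/w14.png

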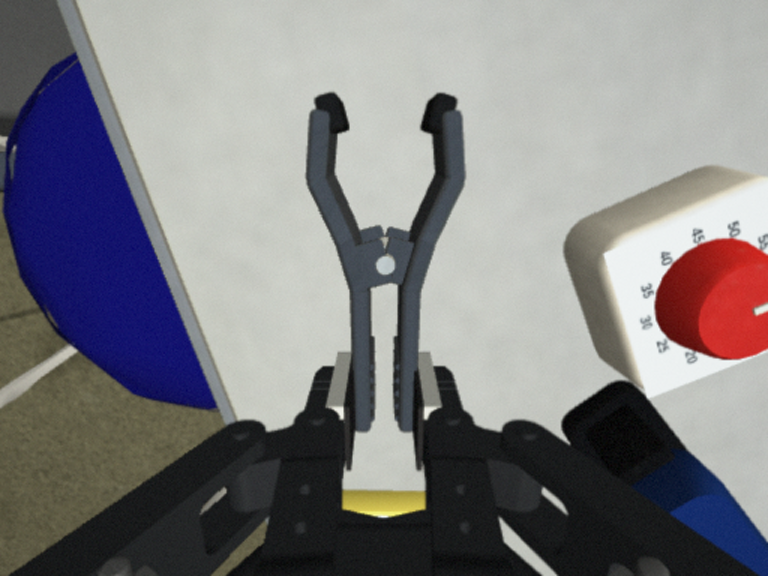

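The jaws gape wide with the handles parallel at the stop (opening 19 mm). I'll lift straight up, then swing to line up with the card.

Emit:
move_arm:
  deltas:
    - [[0, 0, 15], 0, -1]
    - [[0, 0, 40], 0, -1]
    - [[0, 0, 65], 0, -1]
    - [[0, 0, 85], 0, -1]
    - [[0, 0, 90], 0, -1]

```text
time: 16.3
tcp_pos: [0.5455, -0.3368, 0.0987]
ee_rot: [0.994, -0.112, 0.003, 0.001]
wrist_force: [-0.6, -0.9, -0.3]
gripper_width: 0.0193
```

Emit:
move_arm:
  deltas:
    - [[10, 0, 0], 0.07, -1]
    - [[25, 10, 0], 0.15, -1]
    - [[45, 20, 0], 0.23, -1]
    - [[65, 35, 0], 0.3, -1]
    - [[85, 50, 0], 0.361, -1]

```text
time: 16.8
tcp_pos: [0.6286, -0.2849, 0.0938]
ee_rot: [0.998, 0.069, -0.001, -0.0]
wrist_force: [0.4, -0.1, -1.0]
gripper_width: 0.0191
```

Emit:
move_arm:
  deltas:
    - [[5, 20, 0], 0, -1]
    - [[5, 25, 0], 0, -1]
    - [[5, 25, 0], 0, -1]
    - [[5, 25, 0], 0, -1]

```text
time: 17.2
tcp_pos: [0.6326, -0.2607, 0.0944]
ee_rot: [0.998, 0.068, -0.001, 0.0]
wrist_force: [0.6, -0.9, -0.5]
gripper_width: 0.0193
```

```bash
python3 - <<'E'
from ov import *
import pickle
d=cap('wrist');s=d['s'];print(s['time'],s['tcp_pos'],s['wrist_force'],s['gripper_width'],2*np.arctan2(s['ee_rot'][1],s['ee_rot'][0]))
save(d,'w15.png',sc=1.5);pickle.dump(d,open('w15.pkl','wb'))
d=cap('scene');save(d,'s15.png',(150,60,380,260),3.4);pickle.dump(d,open('s15.pkl','wb'))
E
```

```text
17.2 [ 0.63262677 -0.26073235  0.09437075] [ 0.58437496 -0.8723374  -0.52955756] 0.019286949286225312 0.13560504872060383
```

View pics/w15.png

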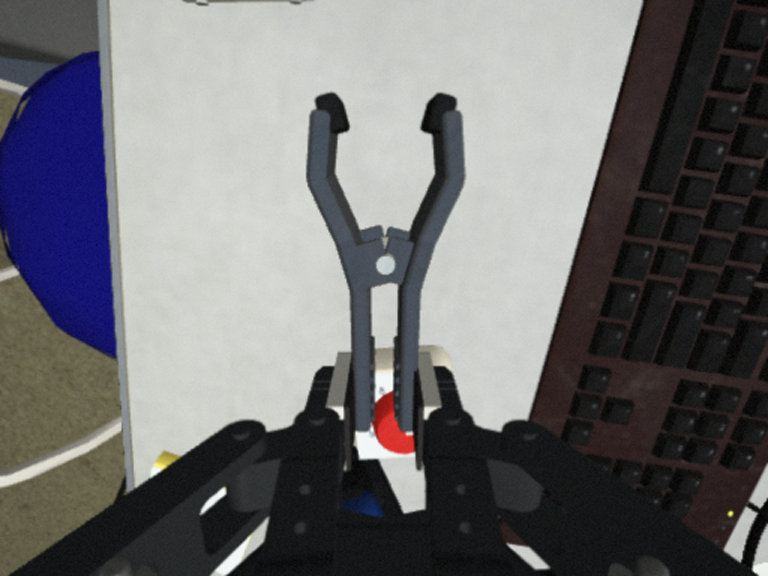

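View pics/s15.png

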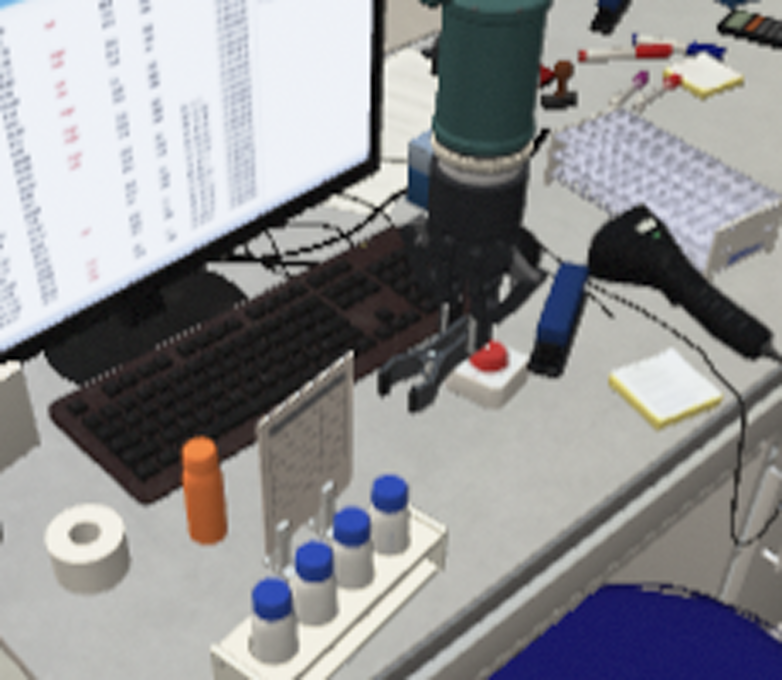

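The clip is held level and open. I'll work out the jaws' place relative to the TCP and the distance to go.

```bash
python3 - <<'E'
from h import *
import pickle
d=pickle.load(open('w15.pkl','rb'));s=d['s']
c=lambda *p:[(u/1.5-.17,v/1.5-.17) for u,v in p]
zt=s['tcp_pos'][2]+.0176
P=ray(d,c((386,265),(322,97),(452,97),(348,125),(422,125),(308,180),(464,180)),zt)[:,:2]
edge=np.array([.6204,-.1212]);yaw=.1364;u=np.array([-np.sin(yaw),np.cos(yaw)]);n=np.array([np.cos(yaw),np.sin(yaw)])
for nm,q in zip(['pin','tipL','tipR','inL','inR','oL','oR'],P): print(nm,q.round(4),'along',((q-edge)@u*1e3).round(1),'normal',((q-edge)@n*1e3).round(1))
t=s['tcp_pos'][:2];print('tcp',(t-edge)@u,(t-edge)@n)
W=cloud(d)
m=(W[...,2]>.09);g=d['pixels'].mean(-1);q=W[60:175][m[60:175]];print(np.percentile(q[:,2],[5,50,95]))
E
```

```text
pin [ 0.627  -0.2158] along -94.6 normal -6.3
tipL [ 0.6036 -0.172 ] along -48.1 normal -23.5
tipR [ 0.6381 -0.1673] along -48.1 normal 11.2
inL [ 0.6113 -0.1781] along -55.2 normal -16.7
inR [ 0.6313 -0.1754] along -55.2 normal 3.4
oL [ 0.6018 -0.1942] along -69.8 normal -28.4
oR [ 0.6454 -0.1882] along -69.8 normal 15.6
tcp -0.13989892783223012 -0.00686004144094642
[0.09306988 0.11205822 0.11360973]
```

Emit:
move_arm:
  deltas:
    - [[4, 5, 0], 0, -1]
    - [[5, 12, 0], 0, -1]
    - [[3, 24, 0], 0, -1]
    - [[1.6, 35.5, 0], 0, -1]
    - [[1.6, 35.5, 0], 0, -1]

```text
time: 17.8
tcp_pos: [0.6348, -0.2228, 0.0944]
ee_rot: [0.998, 0.069, -0.0, -0.001]
wrist_force: [-0.2, 0.1, -0.9]
gripper_width: 0.0194
```

Emit:
move_arm:
  deltas:
    - [[0, 0, 0], 0, -1]
    - [[0, 0, 0], 0, -1]
    - [[0, 0, 0], 0, -1]

```text
time: 18.1
tcp_pos: [0.6353, -0.2254, 0.0948]
ee_rot: [0.998, 0.068, 0.0, 0.0]
wrist_force: [-0.7, -0.6, -1.3]
gripper_width: 0.019
```

```bash
python3 - <<'E'
from h import *
import pickle
d=cap('wrist');s=d['s'];print(s['time'],s['tcp_pos'],s['wrist_force'],s['gripper_width'],2*np.arctan2(s['ee_rot'][1],s['ee_rot'][0]))
edge=np.array([.6204,-.1212]);yaw=.1364;u=np.array([-np.sin(yaw),np.cos(yaw)]);n=np.array([np.cos(yaw),np.sin(yaw)])
t=s['tcp_pos'][:2];print('tcp',(t-edge)@u,(t-edge)@n)
save(d,'w16.png',sc=1.5);pickle.dump(d,open('w16.pkl','wb'))
print(proj(d,[[*edge,.17],[*edge,.1],[*edge,.03]])*1.5)
d=cap('scene');save(d,'s16.png',(190,100,340,230),5)
E
```

```text
18.1 [ 0.63534383 -0.22535241  0.09475598] [-0.73222631 -0.57834739 -1.27159975] 0.018984314298390023 0.13580658085425945
tcp -0.10521705850891605 0.0006426550213515116
[[380.35173661 -54.25436906]
 [381.89236684  50.35406776]
 [382.36156124  82.30962671]]
```

View pics/w16.png

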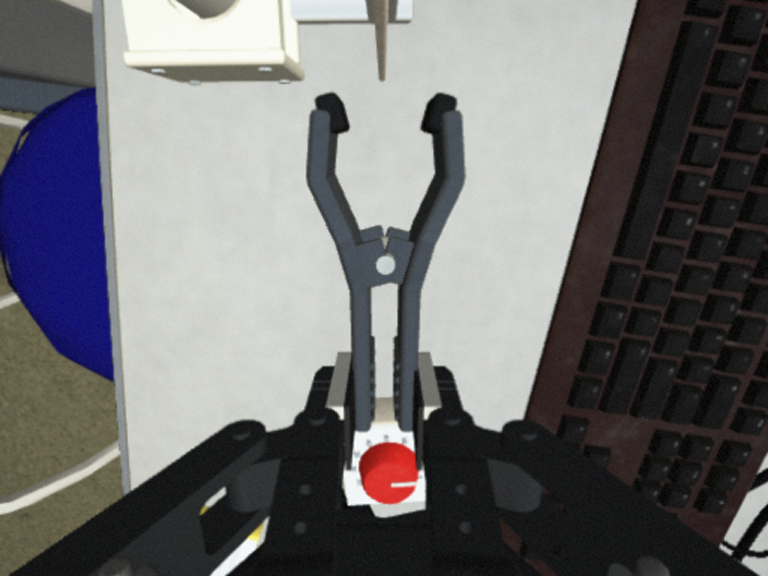

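View pics/s16.png

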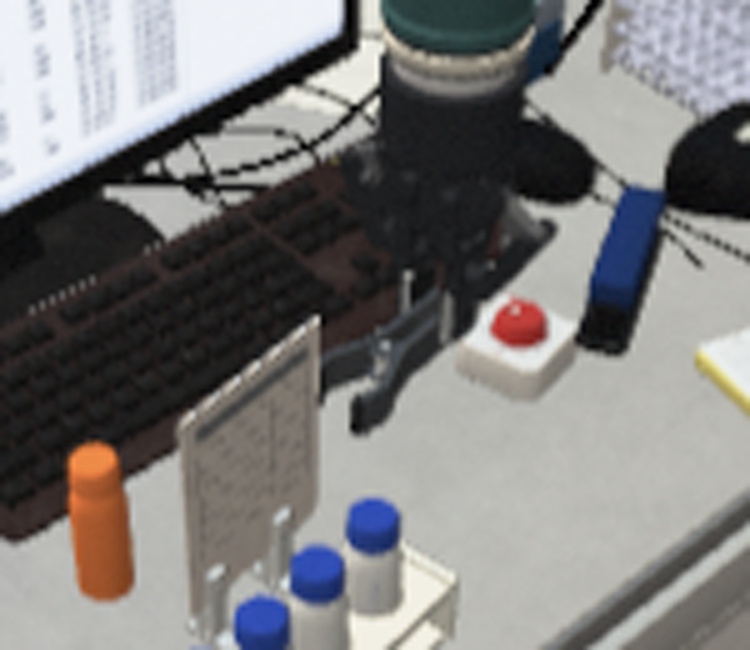

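The card edge ends at (382,80), where predicted, between the jaws at (330,100) and (440,100). I'll advance slowly by 31 mm.

Emit:
move_arm:
  deltas:
    - [[-2, 7, 0], 0, -1]
    - [[-3, 14, 0], 0, -1]
    - [[-4, 21, 0], 0, -1]
    - [[-4.6, 27, 0], 0, -1]
    - [[-5.2, 30.6, 0], 0, -1]

```text
time: 18.7
tcp_pos: [0.63, -0.1935, 0.0946]
ee_rot: [0.998, 0.068, -0.0, -0.0]
wrist_force: [-0.2, -0.2, -0.6]
gripper_width: 0.0195
```

Emit:
move_arm:
  deltas:
    - [[0, 0, 0], 0, -1]
    - [[0, 0, 0], 0, -1]
    - [[0, 0, 0], 0, -1]

```text
time: 19.0
tcp_pos: [0.6302, -0.1946, 0.0947]
ee_rot: [0.998, 0.068, 0.0, 0.0]
wrist_force: [-1.0, 0.5, -1.1]
gripper_width: 0.0194
```

```bash
python3 - <<'E'
from h import *
import pickle
d=cap('wrist');s=d['s'];print(s['time'],s['tcp_pos'],s['wrist_force'],s['gripper_width'],2*np.arctan2(s['ee_rot'][1],s['ee_rot'][0]))
edge=np.array([.6204,-.1212]);yaw=.1364;u=np.array([-np.sin(yaw),np.cos(yaw)]);n=np.array([np.cos(yaw),np.sin(yaw)])
t=s['tcp_pos'][:2];print('tcp',(t-edge)@u,(t-edge)@n)
save(d,'w17.png',sc=1.5);pickle.dump(d,open('w17.pkl','wb'))
print(proj(d,[[*edge,.17],[*edge,.1],[*edge,.03]])*1.5)
d=cap('scene');save(d,'s17.png',(190,100,340,230),5)
d=cap('top');save(d,'t17.png',(180,150,350,240),4.5)
E
```

```text
19.0 [ 0.63015592 -0.19463542  0.09471634] [-1.01159402  0.48186192 -1.12455414] 0.019438539314069775 0.1359515000701507
tcp -0.07407993229419482 -0.0003202590747201788
[[387.05681666 184.00938205]
 [385.15900894 163.18071419]
 [384.52352587 156.21008561]]
```

View pics/w17.png

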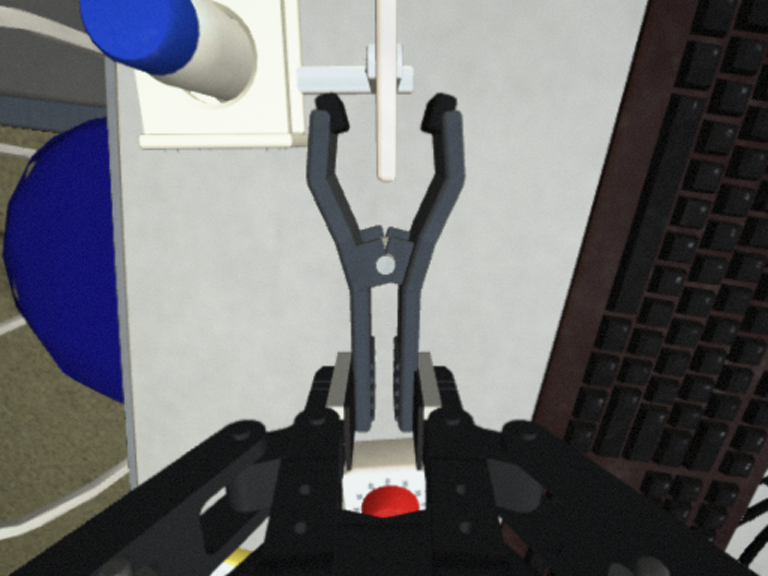

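View pics/s17.png

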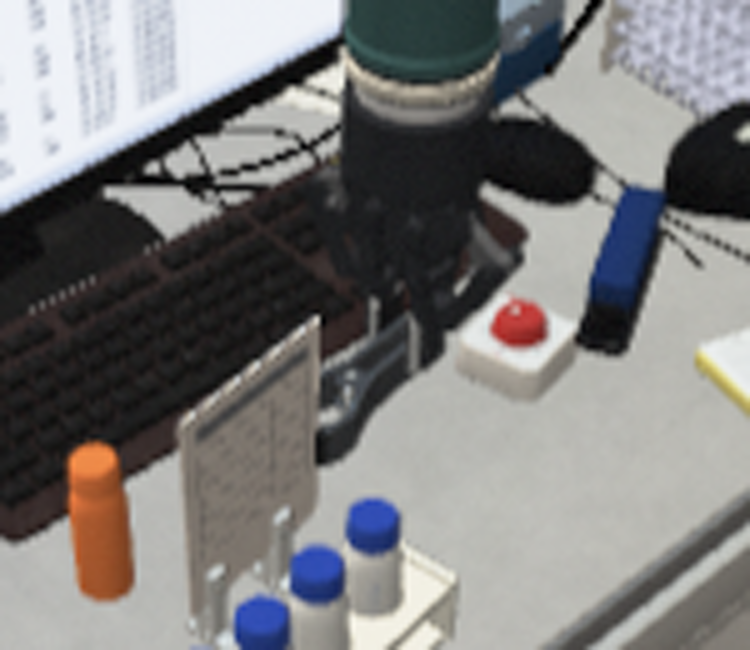

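From the wrist camera the edge at (386,165–180) is between the jaws. In the scene picture, though, the near jaw seems to stop at the card's edge line at (320,450). I'll check that by projecting the jaw.

```bash
python3 - <<'E'
from h import *
import pickle
d=cap('scene')
edge=np.array([.6204,-.1212]);yaw=.1364;u=np.array([-np.sin(yaw),np.cos(yaw)]);n=np.array([np.cos(yaw),np.sin(yaw)])
pt=lambda a,b,z:[*(edge+a*u+b*n),z]
pts=[pt(.018,-.017,.112),pt(.018,-.017,.087),pt(.018,.017,.112),pt(-.003,-.022,.112),pt(-.003,-.022,.087),pt(0,0,.17),pt(0,0,.1),pt(0,0,.03),pt(-.028,0,.112)]
q=proj(d,pts);print(((q-[190,100])*5).round())
W=cloud(d)
im=cv2.resize(d['pixels'][...,::-1],None,fx=10,fy=10,interpolation=cv2.INTER_CUBIC)
for i,a in enumerate(q): cv2.circle(im,tuple(int(v*10+5) for v in a),4,(0,255*(i<5),255*(i>=5)),-1)
cv2.imwrite('pics/s18.png',im[1550:2050,2250:2850])
for v in range(176,200,3): print(v,[ '%.3f,%.3f,%.3f'%tuple(W[v,x]) for x in range(244,270,4)])
E
```

```text
[[321. 431.]
 [321. 466.]
 [272. 403.]
 [354. 415.]
 [353. 449.]
 [319. 315.]
 [318. 416.]
 [317. 508.]
 [351. 373.]]
176 ['0.614,-0.082,0.153', '0.617,-0.098,0.142', '0.619,-0.114,0.131', '0.633,-0.142,0.105', '0.623,-0.147,0.109', '0.615,-0.154,0.110', '0.618,-0.173,0.096']
179 ['0.615,-0.083,0.142', '0.616,-0.097,0.132', '0.618,-0.113,0.121', '0.633,-0.142,0.095', '0.621,-0.146,0.100', '0.613,-0.153,0.101', '0.617,-0.173,0.087']
182 ['0.615,-0.082,0.132', '0.618,-0.099,0.120', '0.618,-0.113,0.111', '0.700,-0.206,-0.001', '0.605,-0.130,0.109', '0.614,-0.155,0.088', '0.676,-0.236,-0.003']
185 ['0.615,-0.082,0.122', '0.616,-0.097,0.111', '0.619,-0.114,0.099', '0.604,-0.114,0.109', '0.599,-0.124,0.107', '0.673,-0.215,-0.001', '0.664,-0.224,-0.000']
188 ['0.613,-0.081,0.113', '0.615,-0.096,0.102', '0.618,-0.113,0.089', '0.599,-0.110,0.104', '0.599,-0.125,0.095', '0.663,-0.206,-0.001', '0.656,-0.216,-0.002']
191 ['0.612,-0.079,0.104', '0.617,-0.098,0.088', '0.619,-0.114,0.077', '0.597,-0.108,0.096', '0.664,-0.190,-0.004', '0.654,-0.196,-0.001', '0.645,-0.205,-0.001']
194 ['0.614,-0.081,0.091', '0.615,-0.096,0.080', '0.619,-0.114,0.065', '0.661,-0.170,-0.001', '0.652,-0.178,0.000', '0.644,-0.187,-0.001', '0.639,-0.199,-0.005']
197 ['0.615,-0.082,0.078', '0.616,-0.097,0.067', '0.619,-0.115,0.053', '0.653,-0.162,-0.003', '0.644,-0.171,-0.002', '0.635,-0.178,-0.000', '0.628,-0.188,-0.002']
```

View pics/s18.png

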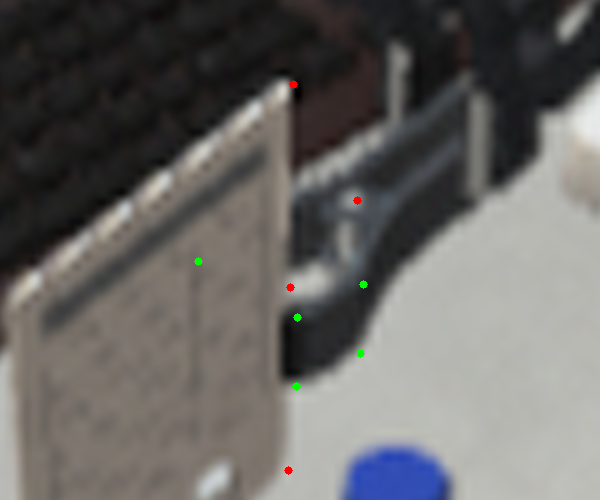

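View pics/t17.png

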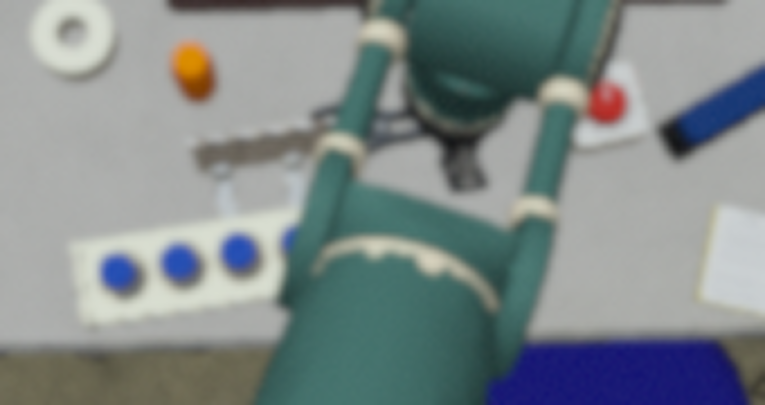

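That was a coincidence of the viewpoint: the jaw's expected tip projects to column 321, right beside the edge at 318. Its measured depth (0.599, -0.110, 0.104) puts it about 20 mm in front of the card and about 16 mm past the edge. Handing in.

```bash
python3 - <<'E'
from h import *
s=sensors.get_state();print(s['time'],s['wrist_force'],s['gripper_width'],s['qd'].round(4))
print(ctrl.close_job())
E
```

```text
19.2 [-0.7079105   0.23581828 -1.42694115] 0.019234270202245156 [ 0.0022  0.0008 -0.      0.0008 -0.0008 -0.0015]
the job is handed in; nothing more can be done
None
```

I finished the job and handed it in at 19.2 s. Both spare vials are down in pockets 3 and 4, and the two vials already in the rack were left in place. The arm is still gripping the clip and holding it open around the card's free edge.

- **Vials:** after I released them, all four caps stood level and within about 1.5 mm of the pocket centres in the scene camera.
- **Clip:** the handles are at the stop, with the fingers 19 mm apart. Your notes say about 22 mm there, but the handles are parallel and the jaws gape wide.
- **Card:** the edge is about 16–19 mm inside the jaws and centred to about 1 mm. Each jaw has roughly 10 mm or more of clearance.
- **Contact:** the wrist force was under 2 N at the end, so nothing was touching the card.

One scene picture seemed to show the near jaw stopping at the card's edge. The depth readings put that jaw about 20 mm in front of the card's face and past the edge, so it was only the viewing angle. I kept clear of the other things on the desk and saw none of them move, but I did not measure them again at the end.

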